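# Load the bench mill and drop the guard's latch

## Robot

A 6-joint arm with a two-finger parallel gripper is mounted at the origin on a cart in front of the work surface, level with it; the furniture and walls round the work are solid. World frame = base frame: x ahead of the robot, y to its left, z up, the work surface at z = 0. Lengths are in m, angles in rad, forces in N, time in s.
With the tool pointing down it reaches from about 0.375 to 0.925 m from the base axis. Payload 5.7 kg.
Tool frame: the origin (TCP) lies at the very end of the fingers, on their centre line; the grasp point (between the pads) lies 19 mm behind it; z points along the fingers, y is the direction in which the jaws open and shut (so a half turn about z gives the same grasp; the last joint's range is limited). The gripper opens to 85 mm and grips with 20 to 120 N. Pads are 22 mm wide; open, the fingers measure 114 mm over their backs; the gripper's body (76 mm by 85 mm) begins 54 mm behind the grasp point. The pads swing forward as they close: fully open they stand 13 mm farther back than shut.
Start: joints at [1.09, 0.359, 1.51, -0, 1.272, -0.115], TCP at [0.215, 0.56, 0.231] pointing down, gripper open.
Joint ranges: [-2.97, 2.97], [-1.01, 2.36], [0.21, 2.38], [-0.96, 4.11], [0.2, 2.71], [-2.98, 2.98]. Speed limits (rad/s): [2.39, 2.39, 3.14, 3.14, 3.14, 3.14].

## Interface

Orientations are given as [roll, pitch, yaw] about the fixed x, y, z axes, in that order (R = Rz(yaw) Ry(pitch) Rx(roll)).
In Python, from station import robot gives the robot as it stands. The module is installed in compiled form; this text tells all that it offers.
- The arm moves only by the shell command python3 -m crank 'ROWS'. ROWS is JSON, a list of rows, each an object of numbers: "fingers": the opening in per cent of the stroke, from 0 (shut) to 100 (fully open); "dx", "dy", "dz": the shift along the tool's x, y, z in mm; "yaw": the turn about the tool's z in degrees. In form: [{"fingers": .., "dx": .., "dy": .., "dz": .., "yaw": ..}, ...]. A call has 1 to 10 rows; each row shifts and turns the pose as measured when the row begins, along the tool's axes as they then stand; what a row does not reach is not made up. A row lasts 1/10 s, in which the tool goes at most 50 mm and 8.59 degrees, less where a joint would pass 70% of its speed; a pose out of reach is approached as far as the arm can. A call with a gripper value outside its range is refused whole. The fingers move at their own pace and stop on an object; the grip force is fixed at half the most. Time passes only in rows, so rows that do not move let the fingers close. It gives the time, the measured TCP pose, the force and the opening at its end, in the units of the state.
- robot.get_state(): the state, without advancing time (a new reading comes with each control period).
- robot.capture(name): name is "scene" or "top"; returns the picture (480x640x3 uint8, red, green, blue); there is no depth.
- robot.camera_info(name): a dict with "K" (3x3 intrinsics, pixels), "world_from_camera" (4x4, takes a point from camera to world coordinates). Camera axes: x right, y up, looking along -z (the intrinsics and any distortion apply to the point x, -y, -z); pixel columns grow to the right and rows downward; lengths in m; the calibration is good to about 2 mm. A picture is of the moment at which its call begins. camera_info takes no time and is no camera call.
- robot.job_done(): hands the job in, once; it reports no verdict.
The state is a dict: "clock": time; "q": joint angles; "qd": joint speeds; "tau": joint torques, N m; "tcp_pos": TCP position; "tcp_rot": TCP orientation; "wrist_force": force on the tool from outside, world axes, zero at the start; "wrist_torque": the same for the moment, N m; "finger_gap": finger opening in m.
Only numpy, scipy, OpenCV 4.12 (cv2) and the standard library are available. Lean on these libraries where they do the work, as an engineer would, in place of code of your own. Each camera call takes 0.05 s, during which the arm holds its last target.

## Task

Get the mill ready to run: set the steel grinding cup on the mill's keyed drive, turning it as needed until it drops fully home, while the wire guard gate is still open. Then swing the gate shut with its latch bar (the one with the ball knob) lifted over the striker, and let the bar drop into the catch. Leave the tin, the amber bottle, the specimen cup and the tall pump dispenser standing where they are.

Things in the scene. Friction and masses are not known exactly. Their poses are not given: they have to be found in the camera images.
- cup_centre (a point): Steel grinding cup, 100 tall, 54 wide, 0.3 kg; point half-way up its axis. Black lid top at 70, on it an upright grip fin 40 long x 14 thick x 30 tall (up to 100), along x. Square foot 36 x 36 x 15 with a keyway 19 (along x) x 12, open below, 15 deep: fits two ways, half a turn apart. z up.
- drive_seat (a point): Centre of the top of the mill's coupling disc (48 wide), 55 above the worktop; cup home = its foot rests here, cup_centre 50 above. From it rises the keyed shaft: 16 (along x) x 9, 14 tall, the top 5 tapering to 9 x 3. Point turns with the shaft; z up. The shaft has a drag of 0.08 Nm.
- mill: White bench mill, base 160 (x) x 190 (y) x 45, fixed; origin under the drive axis, front faces -x. Wire guard to 195: sides at y = +-89, rear column at x = 68 to 80, gate in front at x = -72, top open. Left front post carries the catch.
- gate (a joint): Guard gate angle: 0 shut, grows as the free (left) edge swings out to the front, to 1.2. Stays where it is left (drag 0.1 Nm). Gate 160 wide, 8 thick, 51 to 195 high; a flat visor along its top edge stands 44 out from its middle plane, over the latch.
- gate_hinge (a point): On the gate's vertical hinge axis (right front post), 106 above the worktop. Turns with the gate: y along the gate to its free edge, -x out of its outer face.
- latch (a joint): Latch bar angle: 0 lying in the catch, -0.04 hanging on its rest pin (gate open), up to 0.35 lifted; falls by its weight. Pivot 32 along y, 14 out (-x) from gate_hinge, axis normal to the gate. Bar 12 tall x 6 thick, from the pivot to 154. With the gate shut it clears the striker above 0.12.
- latch_knob (a point): Centre of the black ball knob, 20 wide, on a 10 mm stem: 90 along y, 38 out (-x) from gate_hinge, level with it when the bar is at 0; 58 from the bar's pivot. y along the bar, -x outward. Visor edge 80 above, 44 out: tools must come in under it, tilted outward 25 to 40 degrees.
- bar_end (a point): Free end of the latch bar, 186 along the gate from its hinge axis. The catch on the left post takes the bar 166 to 178 along: floor, post behind, in front the striker, 12 above the floor, slot 12 wide; the striker's outer face is square and stops a bar that is not lifted.
- tin_centre (a point): Bystander: red and white solvent tin, 45 x 72 (y) x 124 tall; point half-way up.
- specimen_centre (a point): Bystander: specimen cup with orange lid, 64 wide, 63 tall; point half-way up.
- amber_centre (a point): Bystander: amber bottle with green label and black cap, 34 wide, 75 tall; point half-way up.
- dispenser_centre (a point): Bystander: tall white pump dispenser between the other things and the mill, 296 tall; base 100 wide, post 36 wide, round head 119 wide from 277 to 296; point half-way up.
Not all that is in view belongs to the job. Leave any blue or turquoise look-alike of the part that bears cup_centre alone.

How it is judged:
By the outcome, as a careful person would: the job done as asked, in the order asked, and still so for the second after the job is handed in, with the robot touching nothing.
It also fails if it takes over 58 s, if anything falls off the work surface, if the arm or the gripper's body presses on something with over 40 N, if the wrist force passes 120 N, or if a joint passes its speed limit or range.

## Working session

There is one attempt and no reset: what is moved stays moved. The work goes in short steps, Python scripts to look and compute and a shell command to move; the robot and the scene stay as the last step left them, time stands still between calls to the robot, and variables do not carry over. Pictures are saved under pics/ and viewed, and the job is handed in when it is done.

```bash
mkdir -p pics; ls; python3 - <<'E'
from station import robot
import cv2, json
for n in("scene","top"):
    im=robot.capture(n); cv2.imwrite(f"pics/{n}0.png",im[:,:,::-1])
    ci=robot.camera_info(n); print(n,{k:(v.tolist() if hasattr(v,'tolist') else v) for k,v in ci.items()})
s=robot.get_state(); print(s)
E
```

```text
pics
scene {'K': [[624.436350269278, 0.0, 334.32236518588206], [0.0, 624.436350269278, 239.62515752652394], [0.0, 0.0, 1.0]], 'world_from_camera': [[0.50337082323416, 0.5915745427681105, -0.6298074107735357, -0.6723438687319274], [-0.8638919127524871, 0.35937307986277034, -0.3529047358010318, -0.7049356372803319], [0.017566371207886216, 0.7217274761422402, 0.6919543863463391, 1.4125694846556485], [0.0, 0.0, 0.0, 1.0]]}
top {'K': [[493.768090001817, 0.0, 322.8779527031637], [0.0, 493.768090001817, 248.4014970916731], [0.0, 0.0, 1.0]], 'world_from_camera': [[0.0058666446758460595, 0.993499288775278, -0.11368705151979129, 0.3396774717646145], [-0.9998056965073099, 0.0079671164342525, 0.018030371245644345, -0.0505023651215584], [0.018818918985426925, 0.1135591839471356, 0.9933529886346949, 1.3327726683356573], [0.0, 0.0, 0.0, 1.0]]}
{'clock': 0.1, 'q': array([ 1.08987262e+00,  3.59455578e-01,  1.51131639e+00,  1.72991197e-05,
        1.27252640e+00, -1.15110382e-01]), 'qd': array([ 0.00024478, -0.00069361, -0.00284972,  0.00105104, -0.00047625,
        0.00044944]), 'tau': array([ 2.62241756e-04, -5.28650022e+01, -2.79352140e+01, -1.85995209e-04,
        5.01305869e-03,  4.42711894e-06]), 'tcp_pos': array([0.21434563, 0.55974726, 0.23052718]), 'tcp_rot': array([-3.13990013e+00, -2.12328589e-04,  2.77577405e+00]), 'wrist_force': array([-0.29884732,  0.46890532, -0.05714382]), 'wrist_torque': array([-0.00807313, -0.0046331 , -0.01387444]), 'finger_gap': 0.08541591435386328}
```

View pics/scene0.png

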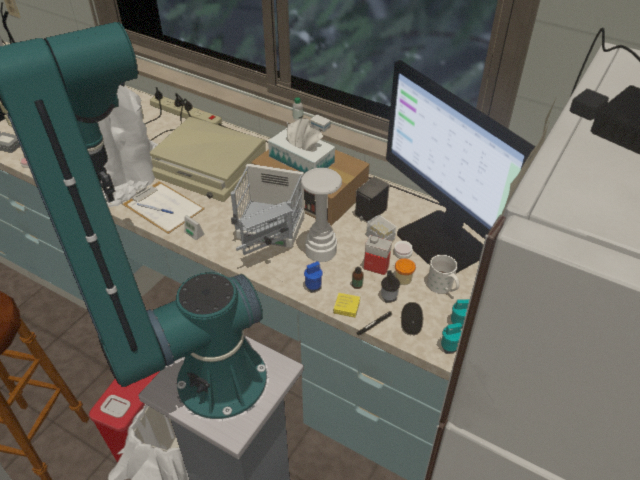

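View pics/top0.png

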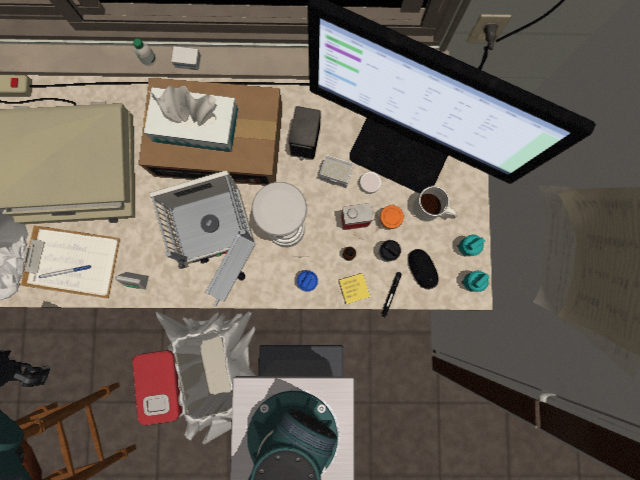

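```bash
python3 - <<'E'
import cv2
t=cv2.imread('pics/top0.png'); s=cv2.imread('pics/scene0.png')
cv2.imwrite('pics/t_mill.png',cv2.resize(t[165:305,140:320],None,fx=4.4,fy=4.2,interpolation=cv2.INTER_CUBIC))
cv2.imwrite('pics/s_all.png',cv2.resize(s[150:350,220:480],None,fx=3,fy=3,interpolation=cv2.INTER_CUBIC))
cv2.imwrite('pics/t_cup.png',cv2.resize(t[190:300,320:440],None,fx=5,fy=5,interpolation=cv2.INTER_CUBIC))
E
```

```text
(no output)
```

View pics/t_mill.png

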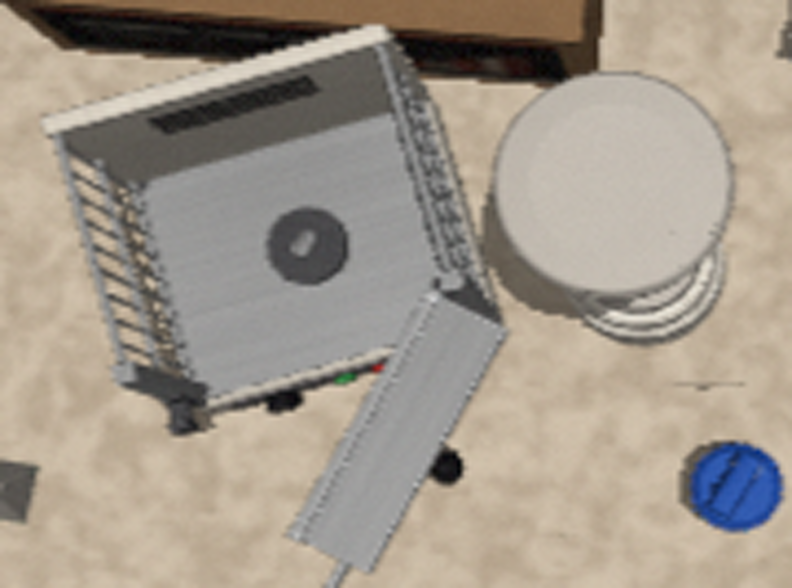

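View pics/s_all.png

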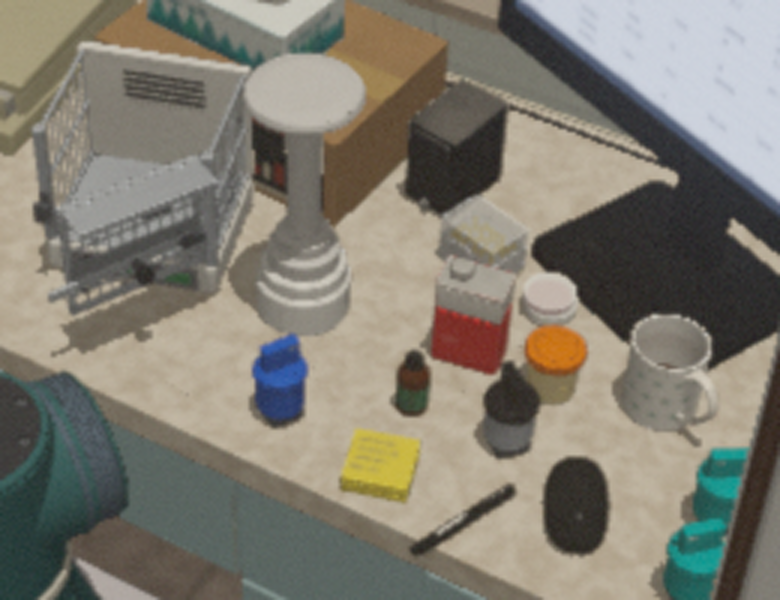

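View pics/t_cup.png

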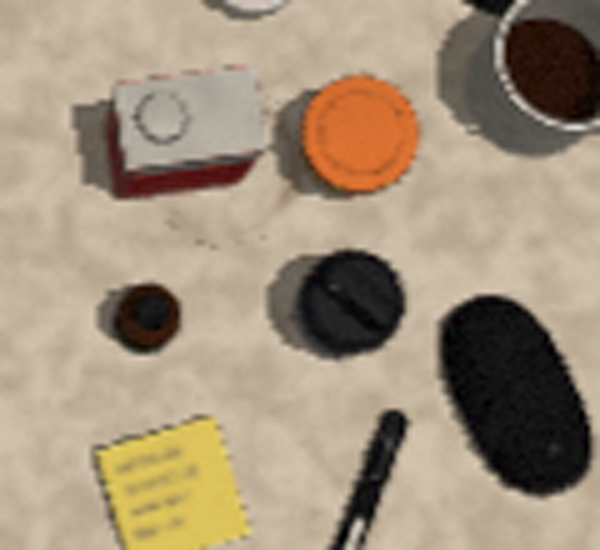

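```bash
cat > h.py <<'E'
import numpy as np, cv2
from station import robot
from scipy.spatial.transform import Rotation as R
def cam(n):
    c=robot.camera_info(n); return np.array(c["K"]),np.array(c["world_from_camera"])
def ray(n,u,v):
    K,T=cam(n); d=np.array([(u-K[0,2])/K[0,0],-(v-K[1,2])/K[1,1],-1.]); d=T[:3,:3]@d
    return T[:3,3],d/np.linalg.norm(d)
def onz(n,u,v,z):
    o,d=ray(n,u,v); return o+d*(z-o[2])/d[2]
def tri(a,b): # a=(u,v) top, b=(u,v) scene
    o1,d1=ray("top",*a); o2,d2=ray("scene",*b)
    A=np.stack([d1,-d2],1); t=np.linalg.lstsq(A,o2-o1,rcond=None)[0]
    p,q=o1+d1*t[0],o2+d2*t[1]; return (p+q)/2,np.linalg.norm(p-q)
def proj(n,p):
    K,T=cam(n); c=T[:3,:3].T@(np.array(p)-T[:3,3]); return K[0,0]*c[0]/-c[2]+K[0,2],-K[1,1]*c[1]/-c[2]+K[1,2]
def snap(n,f):
    im=robot.capture(n)[:,:,::-1].copy(); cv2.imwrite(f"pics/{f}.png",im); return im
def crop(im,r0,r1,c0,c1,k,f): cv2.imwrite(f"pics/{f}.png",cv2.resize(im[r0:r1,c0:c1],None,fx=k,fy=k,interpolation=cv2.INTER_CUBIC))
def st():
    s=robot.get_state(); return s
def rot(s): return R.from_euler('xyz',s['tcp_rot']).as_matrix()
def rows(s,target): # shift in tool axes, mm
    return rot(s).T@(np.array(target)-s['tcp_pos'])*1000
E
python3 - <<'E'
from h import *
t=cv2.imread('pics/top0.png'); s=cv2.imread('pics/scene0.png')
crop(t,170,210,150,190,15,'z1');crop(t,200,240,190,230,15,'z2');crop(t,232,268,372,408,16,'z3');crop(t,225,305,200,260,10-2.6,'z4')
crop(s,190,250,232,302,10,'z5');crop(s,265,305,370,410,14,'z6')
E
```

```text
(no output)
```

View pics/z2.png

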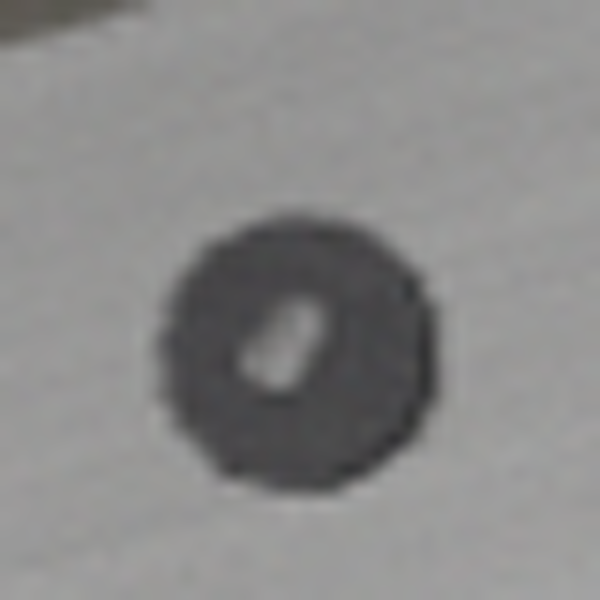

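View pics/z3.png

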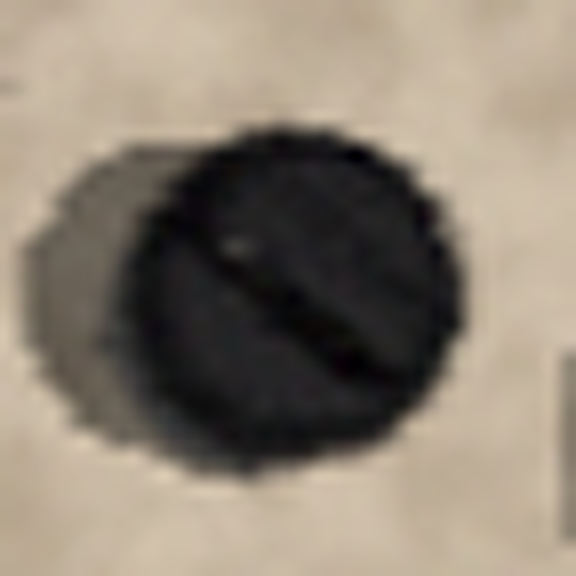

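View pics/z4.png

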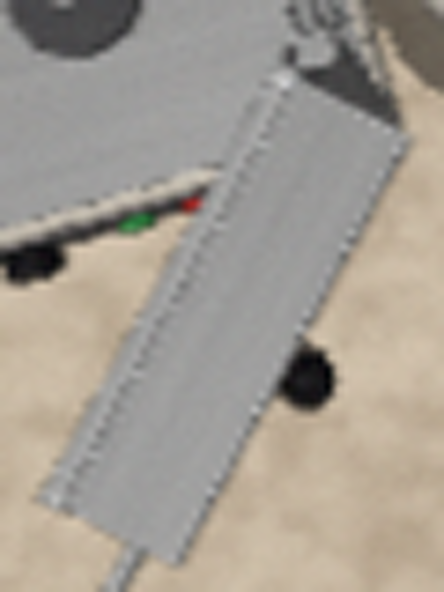

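View pics/z5.png

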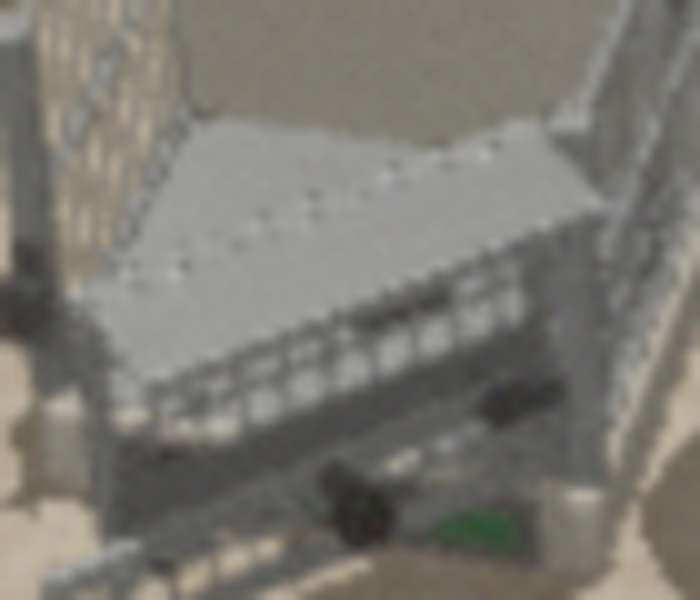

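View pics/z6.png

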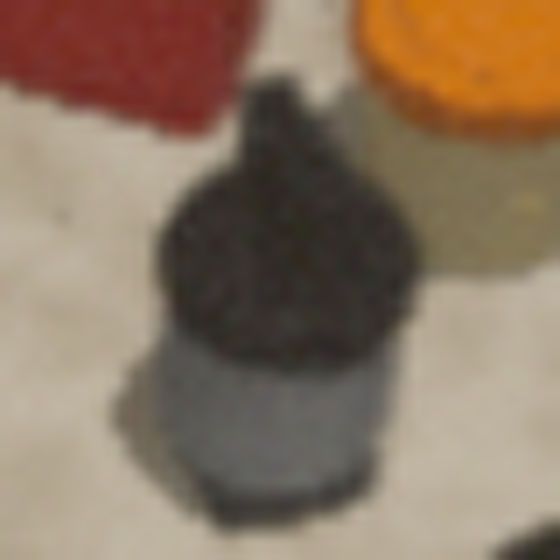

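```bash
python3 - <<'E'
from h import *
t=cv2.imread('pics/top0.png'); s=cv2.imread('pics/scene0.png')
g=cv2.cvtColor(t,cv2.COLOR_BGR2GRAY)
px=lambda x,y,k,r0,c0:(c0+(x+.5)/k-.5,r0+(y+.5)/k-.5)
# disc
sub=cv2.resize(g[200:240,190:230],None,fx=15,fy=15,interpolation=cv2.INTER_CUBIC)
m=(sub<105).astype(np.uint8); m[:180]=0
c=max(cv2.findContours(m,cv2.RETR_EXTERNAL,cv2.CHAIN_APPROX_NONE)[0],key=cv2.contourArea)
e=cv2.fitEllipse(c); print('disc',e); u=px(*e[0],15,200,190); print(u,onz('top',*u,.055)); 
a=onz('top',u[0]-e[1][0]/30,u[1],.055);b=onz('top',u[0]+e[1][0]/30,u[1],.055);print('dia',np.linalg.norm(a-b))
m2=((sub>110)).astype(np.uint8); mm=np.zeros_like(m2); cv2.ellipse(mm,(tuple(e[0]),(e[1][0]*.7,e[1][1]*.7),e[2]),1,-1); m2&=mm
c=max(cv2.findContours(m2,cv2.RETR_EXTERNAL,cv2.CHAIN_APPROX_NONE)[0],key=cv2.contourArea)
r=cv2.minAreaRect(c);print('shaft',r); u=px(*r[0],15,200,190)
bp=cv2.boxPoints(r); w=np.array([onz('top',*px(*p,15,200,190),.065) for p in bp]); print(w.round(4)); print('shaft c',w.mean(0))
for i in range(2): d=w[i+1]-w[i]; print(np.linalg.norm(d),np.degrees(np.arctan2(d[1],d[0])))
# moment axis
mo=cv2.moments(m2,True); th=.5*np.arctan2(2*mo['mu11'],mo['mu20']-mo['mu02']); print('img axis',np.degrees(th))
p0=np.array([mo['m10'],mo['m01']])/mo['m00']; q=p0+60*np.array([np.cos(th),np.sin(th)])
d=onz('top',*px(*q,15,200,190),.065)-onz('top',*px(*p0,15,200,190),.065); print('shaft yaw',np.degrees(np.arctan2(d[1],d[0])))
# cup
sub=cv2.resize(g[232:268,372:408],None,fx=16,fy=16,interpolation=cv2.INTER_CUBIC)
m=(sub<62).astype(np.uint8)
c=max(cv2.findContours(m,cv2.RETR_EXTERNAL,cv2.CHAIN_APPROX_NONE)[0],key=cv2.contourArea)
e=cv2.fitEllipse(c);print('lid',e);u=px(*e[0],16,232,372);print(u,onz('top',*u,.07),onz('top',*u,0.066))
m=(sub<18).astype(np.uint8);mm=np.zeros_like(m); cv2.ellipse(mm,(tuple(e[0]),(e[1][0]*.8,e[1][1]*.8),e[2]),1,-1); m&=mm
print(np.percentile(sub[mm>0],[1,5,10,20,50,90]))
ys,xs=np.nonzero(m);print(len(xs), np.array([px(x,y,16,232,372) for x,y in [(xs.min(),ys[xs.argmin()]),(xs.max(),ys[xs.argmax()])]]))
v=cv2.fitLine(np.stack([xs,ys],1).astype(np.float32),cv2.DIST_HUBER,0,.01,.01).ravel();print(v)
q=np.array(v[2:]);d=onz('top',*px(*(q+100*v[:2]),16,232,372),.085)-onz('top',*px(*q,16,232,372),.085); print('fin yaw',np.degrees(np.arctan2(d[1],d[0])))
E
```

```text
disc ((300.9524230957031, 354.61248779296875), (273.8386535644531, 277.8218078613281), 96.05177307128906)
(209.59682820638022, 223.17416585286458) [0.54979129 0.22228907 0.055     ]
dia 0.04743124152234428
shaft ((289.4610290527344, 347.6140441894531), (51.267547607421875, 91.207763671875), 43.636077880859375)
[[0.5466 0.2307 0.065 ]
 [0.5582 0.2202 0.065 ]
 [0.5521 0.2137 0.065 ]
 [0.5405 0.2241 0.065 ]]
shaft c [0.54935581 0.22216563 0.065     ]
0.01563716446470037 -41.914849930921335
0.008989633867648271 -132.9884588968735
img axis -52.92498425572694
shaft yaw -35.24018568172366
lid ((284.3896789550781, 299.1353759765625), (325.16009521484375, 347.5145568847656), 59.30644607543945)
(389.3056049346924, 250.22721099853516) [ 0.48083261 -0.24486062  0.07      ] [ 0.48127974 -0.24547627  0.066     ]
[ 6. 10. 14. 20. 30. 37.]
9181 [[380.78125 250.09375]
 [396.21875 254.71875]]
[  0.78907317   0.6142992  282.2885     307.747     ]
fin yaw -127.91609488197184
```

```bash
python3 - <<'E'
from h import *
print('tin top corners',[onz('top',320+x/5,190+y/5,.124).round(3) for x,y in((112,80),(255,66),(265,145),(125,170))])
print('specimen',onz('top',320+360/5,190+133/5,.063))
print('amber',onz('top',320+150/5,190+305/5,.075), 'disp head',onz('top',279,211,.29),'blue',onz('top',306,281,.09))
print('scene proj cup axis',proj('scene',[.481,-.245,0]),proj('scene',[.481,-.245,.07]),proj('scene',[.481,-.245,.1]))
for sgn in(1,-1):
  for w in (7,-7):
    a=np.radians(52);p=np.array([.481,-.245,.1])+.02*sgn*np.array([np.cos(a),np.sin(a),0])+w/1000*np.array([-np.sin(a),np.cos(a),0]);print('fin corner',proj('scene',p),proj('top',p))
s=cv2.imread('pics/scene0.png')
# fin tip in z6: ~ (275,80) /14
print('fin obs', 370+275/14,265+80/14, 'lid L/R',370+160/14,370+415/14)
print('disc scene', proj('scene',[.5498,.2223,.055]), 'gate stuff')
E
```

```text
tin top corners [array([ 0.585, -0.12 ,  0.124]), array([ 0.592, -0.192,  0.124]), array([ 0.553, -0.197,  0.124]), array([ 0.539, -0.127,  0.124])]
specimen [ 0.57015079 -0.25383925  0.063     ]
amber [ 0.47747516 -0.14296253  0.075     ] disp head [0.53886133 0.02499677 0.29      ] blue [ 0.39911234 -0.03112052  0.09      ]
scene proj cup axis (np.float64(387.3292080363347), np.float64(297.14984189467947)) (np.float64(389.1641243410931), np.float64(281.3271699271873)) (np.float64(389.9807990243081), np.float64(274.28490016090063))
fin corner (np.float64(384.8253661771221), np.float64(270.18794681237773)) (np.float64(383.20762626661127), np.float64(246.11053871064647))
fin corner (np.float64(389.1957287373678), np.float64(268.940593104962)) (np.float64(386.58009641175505), np.float64(241.79681876270405))
fin corner (np.float64(390.77932639818624), np.float64(279.7208153261643)) (np.float64(395.7840138816524), np.float64(255.93046261470408))
fin corner (np.float64(395.20185170991806), np.float64(278.434000715047)) (np.float64(399.14828081981625), np.float64(251.59787383385986))
fin obs 389.64285714285717 270.7142857142857 lid L/R 381.42857142857144 399.64285714285717
disc scene (np.float64(270.02176758218434), np.float64(216.19173500425362)) gate stuff
```

```bash
python3 - <<'E'
from h import *
t=cv2.imread('pics/top0.png'); s=cv2.imread('pics/scene0.png')
# contrast stretch
z=cv2.convertScaleAbs(cv2.resize(t[232:268,372:408],None,fx=16,fy=16,interpolation=cv2.INTER_CUBIC),alpha=4)
z2=cv2.convertScaleAbs(cv2.resize(s[262:305,370:410],None,fx=13,fy=13,interpolation=cv2.INTER_CUBIC),alpha=3)[:576]
w=np.zeros((576,1100,3),np.uint8); w[:z.shape[0],:576]=z; w[:z2.shape[0],578:578+z2.shape[1]]=z2[:, :520]
cv2.imwrite('pics/zc.png',w[:, :800] if 0 else cv2.resize(w,(800,419)))
E
```

```text
(no output)
```

View pics/zc.png

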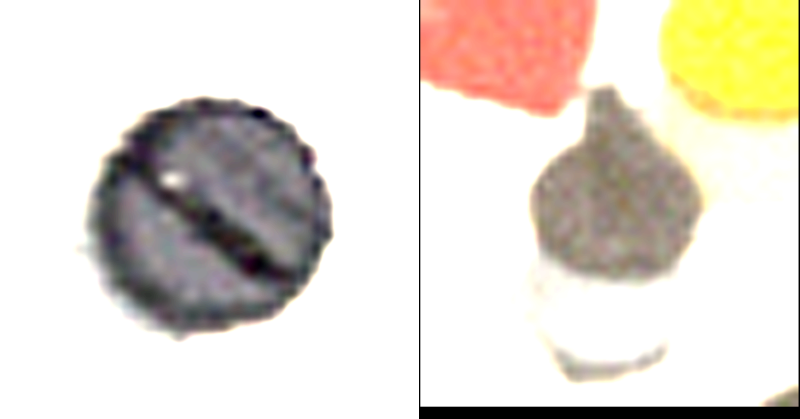

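```bash
python3 - <<'E'
from h import *
s=cv2.imread('pics/scene0.png').astype(int); t=cv2.imread('pics/top0.png').astype(int)
def mask(i,r0,r1,c0,c1,th):
    g=cv2.resize(cv2.cvtColor(i.astype(np.uint8),cv2.COLOR_BGR2GRAY)[r0:r1,c0:c1],None,fx=8,fy=8,interpolation=cv2.INTER_LINEAR)
    m=(g<th).astype(np.uint8);c=max(cv2.findContours(m,cv2.RETR_EXTERNAL,cv2.CHAIN_APPROX_NONE)[0],key=cv2.contourArea).reshape(-1,2)
    return np.stack([c0+(c[:,0]+.5)/8-.5,r0+(c[:,1]+.5)/8-.5],1)
c=mask(s,262,305,372,408,70)
for v in range(270,296,2):
    r=c[abs(c[:,1]-v)<.15]; print(v,r[:,0].min().round(2),r[:,0].max().round(2))
print('apex',c[c[:,1].argmin()])
# predicted lid circles
for z in (.055,.062,.07):
    P=np.array([proj('scene',[.481+.027*np.cos(a),-.245+.027*np.sin(a),z]) for a in np.linspace(0,6.28,60)]);print(z,P.min(0),P.max(0))
c=mask(t,232,268,372,408,70);print('top',c.min(0),c.max(0))
for z in (.055,.062,.07):
    P=np.array([proj('top',[.481+.027*np.cos(a),-.245+.027*np.sin(a),z]) for a in np.linspace(0,6.28,60)]);print(z,P.min(0),P.max(0))
print(tri((389.3,250.2),(390.5,281.5)))
# blue cup check for other things: disc triangulation not possible (hidden)
E
```

```text
Traceback (most recent call last):
ValueError: zero-size array to reduction operation minimum which has no identity
```

```bash
python3 - <<'E'
from h import *
s=cv2.imread('pics/scene0.png').astype(int); t=cv2.imread('pics/top0.png').astype(int)
def mask(i,r0,r1,c0,c1,th):
    g=cv2.resize(cv2.cvtColor(i.astype(np.uint8),cv2.COLOR_BGR2GRAY)[r0:r1,c0:c1],None,fx=8,fy=8,interpolation=cv2.INTER_LINEAR)
    m=(g<th).astype(np.uint8);c=max(cv2.findContours(m,cv2.RETR_EXTERNAL,cv2.CHAIN_APPROX_NONE)[0],key=cv2.contourArea).reshape(-1,2)
    return np.stack([c0+(c[:,0]+.5)/8-.5,r0+(c[:,1]+.5)/8-.5],1)
c=mask(s,262,305,372,408,70)
print('scene',c.min(0),c.max(0),c[c[:,1].argmin()])
for v in range(272,292,2):
    r=c[abs(c[:,1]-v)<.3]
    if len(r):print(v,r[:,0].min().round(2),r[:,0].max().round(2))
for z in (.055,.062,.07):
    P=np.array([proj('scene',[.481+.027*np.cos(a),-.245+.027*np.sin(a),z]) for a in np.linspace(0,6.28,60)]);print(z,P.min(0),P.max(0))
c=mask(t,232,268,372,408,70);print('top',c.min(0),c.max(0))
for z in (.055,.062,.07):
    P=np.array([proj('top',[.481+.027*np.cos(a),-.245+.027*np.sin(a),z]) for a in np.linspace(0,6.28,60)]);print(z,P.min(0),P.max(0))
print(tri((389.3,250.2),(390.5,281.5)))
E
```

```text
scene [381.5625 270.8125] [399.1875 291.3125] [388.9375 270.8125]
272 387.44 390.56
274 387.44 392.56
276 386.81 394.19
278 384.06 396.31
280 382.44 398.06
282 381.56 399.06
284 381.56 399.06
286 381.94 398.19
288 382.31 397.31
290 384.56 396.19
0.055 [379.53957751 277.9961349 ] [397.98639882 291.72149333]
0.062 [379.70171522 276.38500791] [398.19766277 290.11245239]
0.07 [379.88807289 274.5333174 ] [398.44048609 288.26293453]
top [377.8125 239.6875] [400.1875 260.8125]
0.055 [378.16643369 240.53745929] [398.79449273 261.09250363]
0.062 [378.51723398 240.18944642] [399.25688857 260.85459094]
0.07 [378.92283984 239.78707673] [399.79151987 260.57950293]
(array([ 0.48215161, -0.24671272,  0.06869547]), np.float64(0.003923966793821763))
```

```bash
python3 -m crank '[{"dx":-33,"dy":-35,"dz":-6},{"dx":-33,"dy":-35,"dz":-6},{"dx":-33,"dy":-35,"dz":-6},{"dx":-33,"dy":-35,"dz":-6},{"dx":-33,"dy":-35,"dz":-6},{"dx":-33,"dy":-35,"dz":-6},{"dx":-33,"dy":-35,"dz":-6},{"dx":-33,"dy":-35,"dz":-6}]'; python3 -c "
from h import *
s=st();print(s['tcp_pos'],s['tcp_rot'],s['q'],rows(s,[.40,-.1,.28]))"
```

```text
[0.21434563 0.55974726 0.23052718] [-3.13990013e+00 -2.12328589e-04  2.77577405e+00] [ 1.08987262e+00  3.59455578e-01  1.51131639e+00  1.72991197e-05
  1.27252640e+00 -1.15110382e-01] [-409.36007732 -549.7645644   -48.62932618]validation failed for argument at $[0]...
```

```bash
python3 -m crank '[{"fingers":100,"dx":-33,"dy":-35,"dz":-6,"yaw":0},{"fingers":100,"dx":-33,"dy":-35,"dz":-6,"yaw":0},{"fingers":100,"dx":-33,"dy":-35,"dz":-6,"yaw":0},{"fingers":100,"dx":-33,"dy":-35,"dz":-6,"yaw":0},{"fingers":100,"dx":-33,"dy":-35,"dz":-6,"yaw":0},{"fingers":100,"dx":-33,"dy":-35,"dz":-6,"yaw":0},{"fingers":100,"dx":-33,"dy":-35,"dz":-6,"yaw":0},{"fingers":100,"dx":-33,"dy":-35,"dz":-6,"yaw":0}]'; python3 -c "
from h import *
s=st();print(s['tcp_pos'],s['tcp_rot'],s['q'],rows(s,[.40,-.1,.28]))"
```

```text
clock: 0.9
tcp_pos: [0.362, 0.1972, 0.2763]
tcp_rot: [-3.137, -0.002, 2.787]
wrist_force: [1.2, -0.1, -0.1]
finger_gap: 0.0856
[0.36197611 0.19718077 0.27626167] [-3.13731169e+00 -2.33085512e-03  2.78688296e+00] [ 0.33252873  0.03735251  1.81489183 -0.001903    1.29386641 -0.88303846] [-138.86398803 -265.48904796   -2.92549082]
```

```bash
python3 -m crank '[{"fingers":100,"dx":-23,"dy":-44,"dz":0,"yaw":0},{"fingers":100,"dx":-23,"dy":-44,"dz":0,"yaw":0},{"fingers":100,"dx":-23,"dy":-44,"dz":0,"yaw":0},{"fingers":100,"dx":-23,"dy":-44,"dz":0,"yaw":0},{"fingers":100,"dx":-23,"dy":-44,"dz":0,"yaw":0},{"fingers":100,"dx":-23,"dy":-44,"dz":0,"yaw":0},{"fingers":100,"dx":0,"dy":0,"dz":0,"yaw":8.5},{"fingers":100,"dx":0,"dy":0,"dz":0,"yaw":8.5},{"fingers":100,"dx":0,"dy":0,"dz":0,"yaw":8.5},{"fingers":100,"dx":0,"dy":0,"dz":0,"yaw":8.5}]'; python3 -m crank '[{"fingers":100,"dx":0,"dy":0,"dz":0,"yaw":8.5},{"fingers":100,"dx":0,"dy":0,"dz":0,"yaw":8.5},{"fingers":100,"dx":0,"dy":0,"dz":0,"yaw":8.5},{"fingers":100,"dx":0,"dy":0,"dz":0,"yaw":8.5},{"fingers":100,"dx":0,"dy":0,"dz":0,"yaw":8.5},{"fingers":100,"dx":0,"dy":0,"dz":0,"yaw":8.5},{"fingers":100,"dx":0,"dy":0,"dz":0,"yaw":8.5},{"fingers":100,"dx":0,"dy":0,"dz":0,"yaw":8.5}]'; python3 -c "
from h import *
s=st();print(s['tcp_pos'],np.degrees(s['tcp_rot']),s['q'],rows(s,[.482,-.247,.2]))"
```

```text
clock: 1.9
tcp_pos: [0.3989, -0.1094, 0.2772]
tcp_rot: [-3.139, 0.004, 2.182]
wrist_force: [0.2, -0.3, 0.6]
finger_gap: 0.0853
clock: 2.7
tcp_pos: [0.396, -0.1086, 0.2746]
tcp_rot: [-3.138, 0.005, 0.983]
wrist_force: [0.8, -0.2, -0.3]
finger_gap: 0.0856
[ 0.39595087 -0.10858812  0.2745899 ] [-179.77694957    0.26923556   56.3086177 ] [-0.43255991  0.03656029  1.82008074 -0.00420478  1.28952763  0.15665117] [-67.07952857 148.66633363  74.3277502 ]
```

```bash
python3 -m crank '[{"fingers":100,"dx":-17,"dy":37,"dz":18,"yaw":0},{"fingers":100,"dx":-17,"dy":37,"dz":18,"yaw":0},{"fingers":100,"dx":-17,"dy":37,"dz":18,"yaw":0},{"fingers":100,"dx":-17,"dy":37,"dz":18,"yaw":4},{"fingers":100,"dx":0,"dy":0,"dz":0,"yaw":0}]'; python3 -c "
from h import *
snap('top','t1');snap('scene','s1')
s=st();print(s['tcp_pos'],np.degrees(s['tcp_rot']),s['q'],rows(s,[.482,-.247,.073]))
im=cv2.imread('pics/t1.png');crop(im,170,300,300,450,5,'t1c');crop(cv2.imread('pics/s1.png'),200,330,330,450,5-.4,'s1c')"
```

```text
clock: 3.2
tcp_pos: [0.4828, -0.2512, 0.1992]
tcp_rot: [-3.139, 0.004, 0.907]
wrist_force: [-1.5, 0.3, 0.1]
finger_gap: 0.0856
[ 0.48067696 -0.24772117  0.20066633] [-1.79725513e+02  1.65570750e-01  5.21632757e+01] [-0.60181131  0.30789093  1.67223823 -0.00283284  1.16641658  0.05969206] [  1.75003904   1.21409005 127.65745152]
```

View pics/t1c.png

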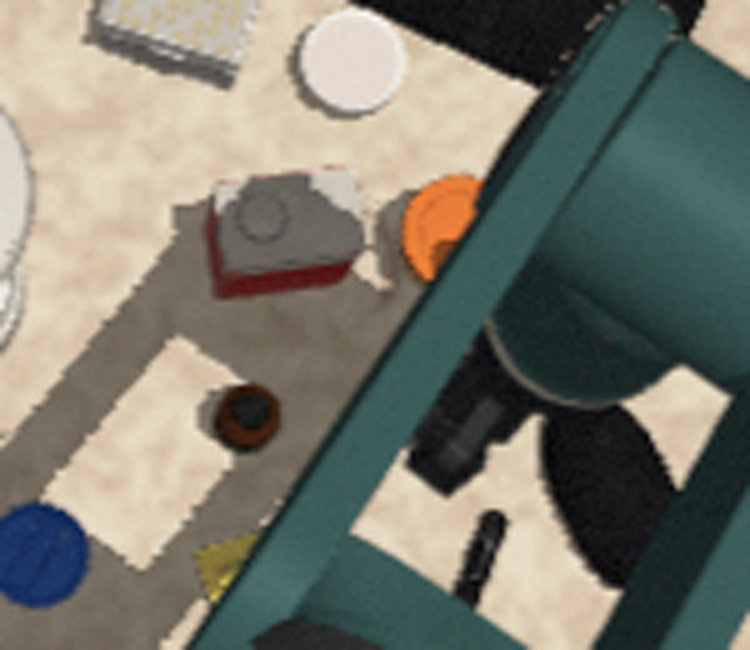

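View pics/s1c.png

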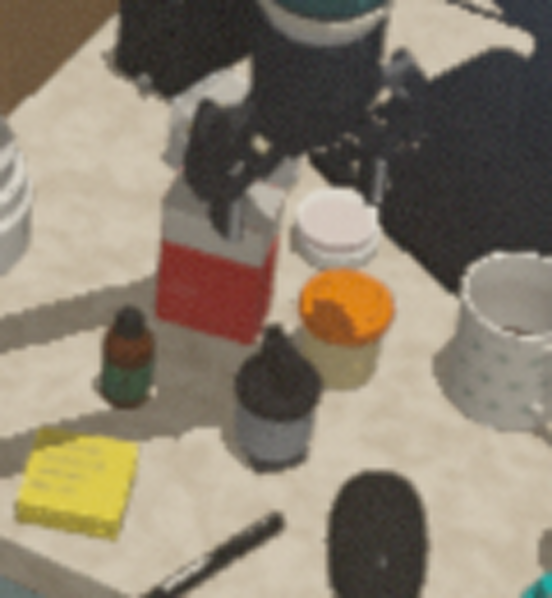

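```bash
python3 -m crank '[{"fingers":100,"dx":1,"dy":1,"dz":40,"yaw":0},{"fingers":100,"dx":0,"dy":0,"dz":40,"yaw":0},{"fingers":100,"dx":0,"dy":0,"dz":30,"yaw":0},{"fingers":100,"dx":0,"dy":0,"dz":12,"yaw":0},{"fingers":100,"dx":0,"dy":0,"dz":0,"yaw":0}]'; python3 -c "
from h import *
snap('scene','s2')
s=st();print(s['tcp_pos'],np.degrees(s['tcp_rot']),rows(s,[.482,-.247,.074]))
crop(cv2.imread('pics/s2.png'),230,320,340,440,6,'s2c')"
```

```text
clock: 3.8
tcp_pos: [0.4812, -0.2436, 0.0805]
tcp_rot: [3.142, 0.002, 0.916]
wrist_force: [0.6, 0.2, 0.5]
finger_gap: 0.0856
[ 0.48166505 -0.24385897  0.08127584] [1.79939763e+02 8.28650592e-02 5.24605766e+01] [-2.27602233  2.1717922   7.28142275]
```

View pics/s2c.png

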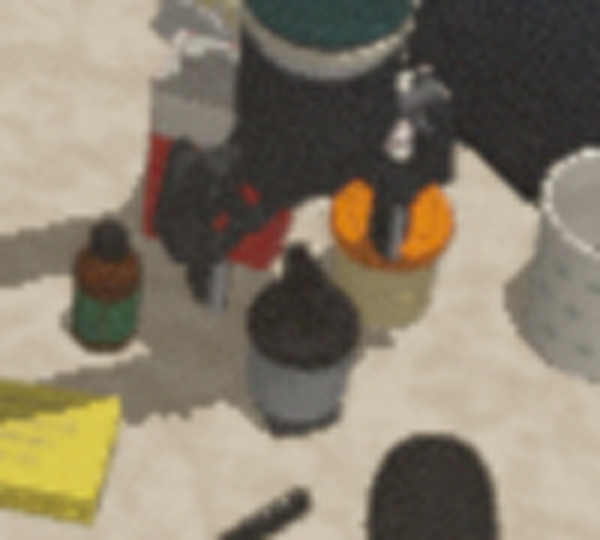

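```bash
python3 -m crank '[{"fingers":100,"dx":-2,"dy":2,"dz":7,"yaw":0},{"fingers":0,"dx":0,"dy":0,"dz":0,"yaw":0},{"fingers":0,"dx":0,"dy":0,"dz":0,"yaw":0},{"fingers":0,"dx":0,"dy":0,"dz":0,"yaw":0},{"fingers":0,"dx":0,"dy":0,"dz":0,"yaw":0},{"fingers":0,"dx":0,"dy":0,"dz":0,"yaw":0},{"fingers":0,"dx":0,"dy":0,"dz":0,"yaw":0},{"fingers":0,"dx":0,"dy":0,"dz":0,"yaw":0}]'; python3 -c "
from h import *
s=st();print(s['tcp_pos'],np.degrees(s['tcp_rot']),s['finger_gap'],s['wrist_force'],s['q'])"
```

```text
clock: 4.65
tcp_pos: [0.4855, -0.2489, 0.0798]
tcp_rot: [3.13, 0.001, 0.916]
wrist_force: [-0.0, -0.7, -0.2]
finger_gap: 0.0128
[ 0.48553343 -0.24889933  0.07976321] [1.79351297e+02 4.97457561e-02 5.25024877e+01] 0.012793772970055073 [-0.032358   -0.74055823 -0.20203753] [-0.59929235  0.46173913  1.7938647  -0.00194309  0.87473282  0.05639531]
```

```bash
python3 -m crank '[{"fingers":0,"dx":0,"dy":0,"dz":-20,"yaw":0},{"fingers":0,"dx":0,"dy":0,"dz":-40,"yaw":0},{"fingers":0,"dx":0,"dy":0,"dz":-45,"yaw":0},{"fingers":0,"dx":0,"dy":0,"dz":-45,"yaw":0},{"fingers":0,"dx":0,"dy":0,"dz":-45,"yaw":0},{"fingers":0,"dx":0,"dy":0,"dz":-35,"yaw":0},{"fingers":0,"dx":0,"dy":0,"dz":0,"yaw":0}]'; python3 -c "
from h import *
snap('scene','s3')
s=st();print(s['tcp_pos'],np.degrees(s['tcp_rot']),s['finger_gap'],s['wrist_force'],rows(s,[.41,0,.31]))
crop(cv2.imread('pics/s3.png'),150,320,320,450,4,'s3c')"
```

```text
clock: 5.35
tcp_pos: [0.4802, -0.2448, 0.3134]
tcp_rot: [-3.139, 0.001, 0.916]
wrist_force: [-0.2, -0.2, -2.7]
finger_gap: 0.0128
[ 0.47906119 -0.24406897  0.31089287] [-1.79623361e+02  9.11003350e-02  5.24902766e+01] 0.01278574347635853 [ 0.04617579 -0.15734724 -2.98759145] [ 151.55785653 -203.38673948    1.98890988]
```

View pics/s3c.png

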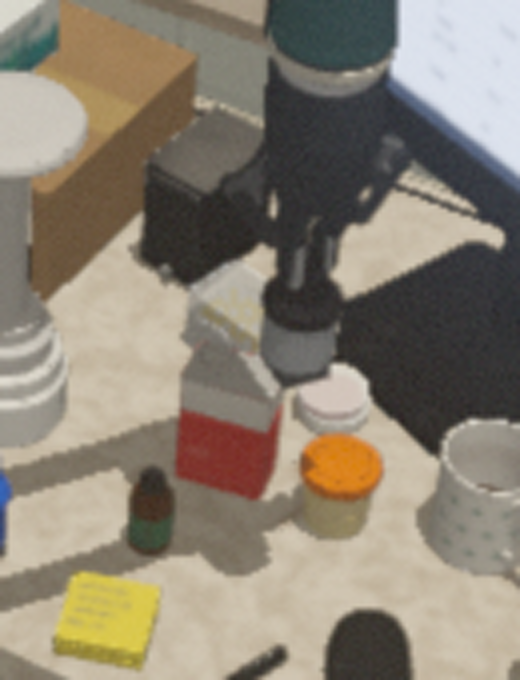

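```bash
python3 -m crank '[{"fingers":0,"dx":25,"dy":-34,"dz":0,"yaw":0},{"fingers":0,"dx":25,"dy":-34,"dz":0,"yaw":0},{"fingers":0,"dx":25,"dy":-34,"dz":0,"yaw":0},{"fingers":0,"dx":25,"dy":-34,"dz":0,"yaw":0},{"fingers":0,"dx":25,"dy":-34,"dz":0,"yaw":0},{"fingers":0,"dx":25,"dy":-34,"dz":0,"yaw":0},{"fingers":0,"dx":35,"dy":-26,"dz":0,"yaw":0},{"fingers":0,"dx":35,"dy":-26,"dz":0,"yaw":0},{"fingers":0,"dx":35,"dy":-26,"dz":0,"yaw":0},{"fingers":0,"dx":0,"dy":0,"dz":0,"yaw":-8.5}]'; python3 -c "
from h import *
s=st();print(s['tcp_pos'],np.degrees(s['tcp_rot']),s['finger_gap'],s['wrist_force'],rows(s,[.55,.222,.31]))"
```

```text
clock: 6.4
tcp_pos: [0.394, 0.1437, 0.2914]
tcp_rot: [-3.1, 0.013, 1.057]
wrist_force: [-0.6, -1.1, -3.3]
finger_gap: 0.0125
[0.39396857 0.14374548 0.29140779] [-177.60909759    0.72779549   60.58794031] 0.012513546536091378 [-0.62856208 -1.14544316 -3.28910782] [144.54551184  96.55368297 -24.47913132]
```

```bash
python3 -m crank '[{"fingers":0,"dx":5,"dy":4,"dz":-10,"yaw":-8.5},{"fingers":0,"dx":5,"dy":4,"dz":-10,"yaw":-8.5},{"fingers":0,"dx":0,"dy":0,"dz":0,"yaw":-8.5},{"fingers":0,"dx":0,"dy":0,"dz":0,"yaw":-8.5},{"fingers":0,"dx":0,"dy":0,"dz":0,"yaw":-8.5},{"fingers":0,"dx":0,"dy":0,"dz":0,"yaw":-8.5},{"fingers":0,"dx":0,"dy":0,"dz":0,"yaw":-8.5},{"fingers":0,"dx":0,"dy":0,"dz":0,"yaw":-8.5},{"fingers":0,"dx":0,"dy":0,"dz":0,"yaw":-8.5},{"fingers":0,"dx":0,"dy":0,"dz":0,"yaw":0}]'; python3 -c "
from h import *
s=st();print(s['tcp_pos'],np.degrees(s['tcp_rot']),s['finger_gap'],s['wrist_force'],rows(s,[.55,.222,.31]),rot(s)[:,2],s['q'])"
```

```text
clock: 7.4
tcp_pos: [0.389, 0.1494, 0.2871]
tcp_rot: [-3.083, -0.066, 2.408]
wrist_force: [0.2, -0.5, -3.9]
finger_gap: 0.0127
[0.38898016 0.14941683 0.28713059] [-176.63595344   -3.7806927   137.99631919] 0.012741545482956003 [ 0.19203609 -0.49362871 -3.91051901] [-69.42040328 159.79497409 -36.9471199 ] [-8.81813247e-02  4.42836276e-04 -9.96104341e-01] [ 0.18547047  0.08258238  1.74115334  0.01693078  1.40458832 -0.65768744]
```

```bash
python3 -c "
from h import *
snap('scene','s4');snap('top','t4')
s=st();print(s['tcp_pos'],np.degrees(s['tcp_rot']),s['tau'])"
```

```text
[0.38918709 0.14945304 0.28753477] [-176.6374762    -3.74455656  137.69564025] [-9.22958250e-03 -3.51471055e+01 -2.92322195e+01  1.17854769e-01
  6.14788737e-01 -2.41947100e-01]
```

View pics/s4.png

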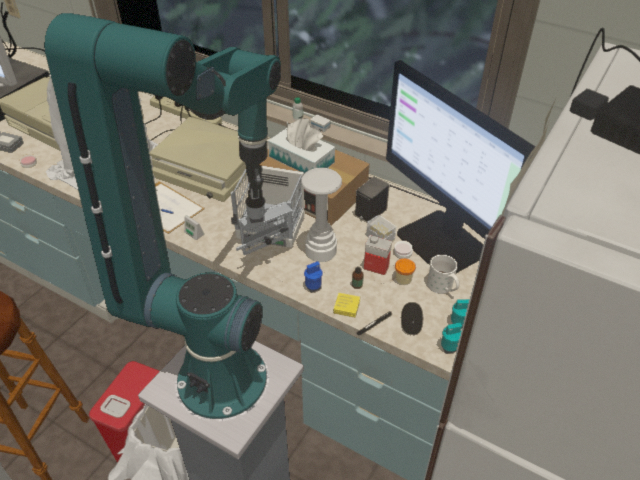

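View pics/t4.png

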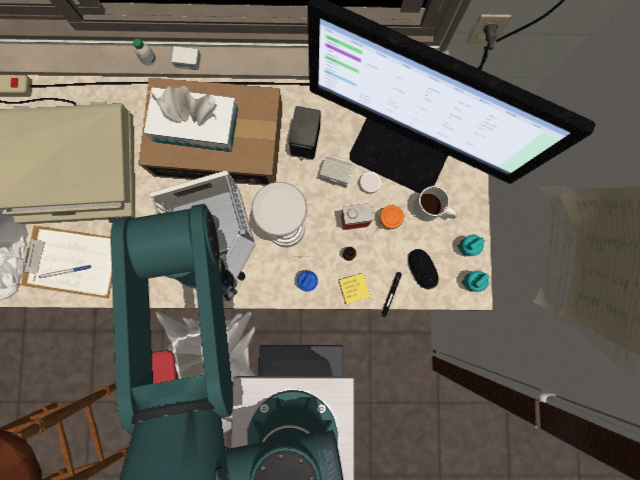

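```bash
python3 -m crank '[{"fingers":0,"dx":-16,"dy":38,"dz":-13,"yaw":-3},{"fingers":0,"dx":-16,"dy":38,"dz":-13,"yaw":-1},{"fingers":0,"dx":-16,"dy":38,"dz":-11,"yaw":0},{"fingers":0,"dx":-16,"dy":38,"dz":-11,"yaw":0}]'; python3 -c "
from h import *
s=st();print(s['tcp_pos'],np.degrees(s['tcp_rot']),s['finger_gap'],s['wrist_force'],rot(s)[:,2],s['q']);z=rot(s)[:,2];tgt=np.array([.55,.222,.055])-.08*z;print(tgt,rows(s,tgt))"
```

```text
clock: 7.9
tcp_pos: [0.5341, 0.2246, 0.3169]
tcp_rot: [-3.074, -0.077, 2.458]
wrist_force: [0.6, 0.3, -3.5]
finger_gap: 0.0125
[0.53408667 0.22455602 0.31688216] [-176.1231845    -4.42140824  140.83985666] 0.012484877011047408 [ 0.60507596  0.27460226 -3.5176736 ] [-0.10233482 -0.00385377 -0.99474255] [ 0.26390739  0.32062667  1.35948359  0.02297719  1.56147481 -0.62739243]
[0.55818679 0.2223083  0.1345794 ] [-34.10042332  25.62960241 178.88669014]
```

```bash
python3 -m crank '[{"fingers":0,"dx":-17,"dy":13,"dz":35,"yaw":0},{"fingers":0,"dx":-17,"dy":13,"dz":35,"yaw":0},{"fingers":0,"dx":0,"dy":0,"dz":38,"yaw":0},{"fingers":0,"dx":0,"dy":0,"dz":38,"yaw":0}]'; python3 -c "
from h import *
s=st();print(s['tcp_pos'],np.degrees(s['tcp_rot']),s['finger_gap'],s['wrist_force'],rot(s)[:,2],s['q']);z=rot(s)[:,2];tgt=np.array([.55,.222,.055])-.08*z;print(tgt,rows(s,tgt))
crop(snap('top','t5'),160,310,140,300,5-1,'t5c');crop(snap('scene','s5'),130,270,200,340,4.4,'s5c')"
```

```text
clock: 8.3
tcp_pos: [0.5766, 0.2279, 0.1667]
tcp_rot: [-3.089, -0.065, 2.445]
wrist_force: [0.8, 0.2, -3.3]
finger_gap: 0.0124
[0.57659522 0.22791954 0.16669461] [-177.00634933   -3.73545025  140.10373669] 0.01243034667343356 [ 0.805451    0.1799614  -3.33799959] [-0.0834124   0.00166238 -0.99651373] [ 0.25153559  0.48785513  1.47179616  0.02347977  1.26250182 -0.63267034]
[0.55667299 0.22186701 0.1347211 ] [  9.29509235 -15.69279861  33.51374258]
```

View pics/s5c.png

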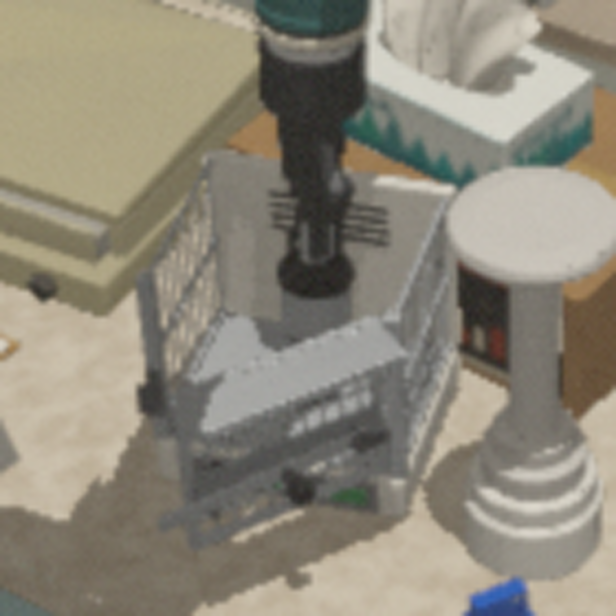

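View pics/t5c.png

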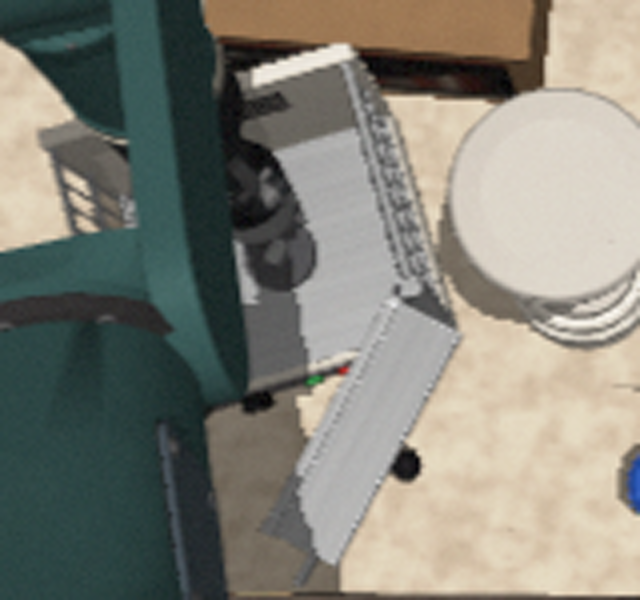

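```bash
python3 -m crank '[{"fingers":0,"dx":9,"dy":-16,"dz":8,"yaw":-1},{"fingers":0,"dx":0,"dy":0,"dz":0,"yaw":0}]'; python3 -c "
from h import *
s=st();print(s['tcp_pos'],np.degrees(s['tcp_rot']),s['finger_gap'],s['wrist_force'],rot(s)[:,2],s['q']);z=rot(s)[:,2];tgt=np.array([.55,.222,.055])-.08*z;print(tgt,rows(s,tgt))
crop(snap('top','t6'),190,250,180,240,10,'t6c')
R_=rot(s)
for a in (0,.08):
  print('axis px',proj('top',s['tcp_pos']+z*a),proj('scene',s['tcp_pos']+z*a))
"
```

```text
clock: 8.6
tcp_pos: [0.5532, 0.2199, 0.1566]
tcp_rot: [-3.078, -0.075, 2.459]
wrist_force: [-0.7, 0.7, -3.5]
finger_gap: 0.0126
[0.55316322 0.21988829 0.15659463] [-176.37839762   -4.27556368  140.90714287] 0.012638640658705095 [-0.66108966  0.65969009 -3.47300328] [-0.09757889 -0.00210739 -0.99522556] [ 0.24849976  0.47319747  1.52815559  0.02325306  1.23559039 -0.65105522]
[0.55780631 0.22216859 0.13461804] [-3.79810908  6.06238358 21.41378147]
axis px (np.float64(201.8133044059638), np.float64(214.85894215526324)) (np.float64(269.53060395794853), np.float64(191.73937866590276))
axis px (np.float64(208.75552942776923), np.float64(223.48293216834423)) (np.float64(269.53606398943043), np.float64(212.16319027863025))
```

View pics/t6c.png

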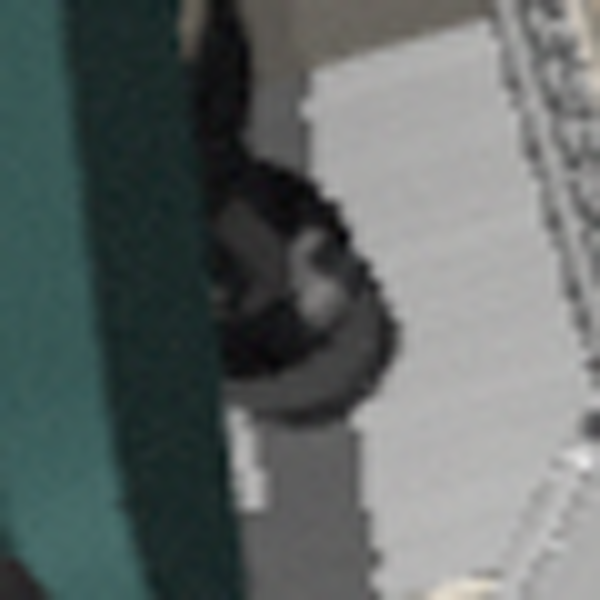

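```bash
python3 -m crank '[{"fingers":0,"dx":-3,"dy":5,"dz":8,"yaw":-1},{"fingers":0,"dx":0,"dy":0,"dz":4,"yaw":0},{"fingers":0,"dx":0,"dy":0,"dz":4,"yaw":0}]'; python3 -c "
from h import *
s=st();print(s['tcp_pos'],np.degrees(s['tcp_rot']),s['finger_gap'],s['wrist_force'],rot(s)[:,2],s['q']);z=rot(s)[:,2];tgt=np.array([.55,.222,.055])-.08*z;print(tgt,rows(s,tgt))"; python3 -m crank '[{"fingers":0,"dx":0,"dy":0,"dz":4,"yaw":0}]'; python3 -m crank '[{"fingers":0,"dx":0,"dy":0,"dz":4,"yaw":0}]';python3 -c "
from h import *
s=st();print(s['tcp_pos'],np.degrees(s['tcp_rot']),s['finger_gap'],s['wrist_force'],rot(s)[:,2],s['q']);z=rot(s)[:,2];tgt=np.array([.55,.222,.055])-.08*z;print(tgt,rows(s,tgt))"
```

```text
clock: 8.95
tcp_pos: [0.5662, 0.2244, 0.1467]
tcp_rot: [-3.093, -0.065, 2.476]
wrist_force: [-1.5, -2.1, 24.2]
finger_gap: 0.0126
[0.56624141 0.22435288 0.14670254] [-177.242273     -3.73185478  141.88358874] 0.012559649352029719 [-1.51828037 -2.14704849 24.21356221] [-0.08084671  0.00227605 -0.99672395] [ 0.25017586  0.49272647  1.51959599  0.02377708  1.20722839 -0.66625435]
[0.55646774 0.22181792 0.13473792] [ 5.33305203 -7.4244086  12.70982342]
clock: 9.05
tcp_pos: [0.5676, 0.2245, 0.1462]
tcp_rot: [-3.096, -0.063, 2.476]
wrist_force: [-4.7, -3.4, 27.9]
finger_gap: 0.0124
clock: 9.15
tcp_pos: [0.5684, 0.2244, 0.146]
tcp_rot: [-3.097, -0.061, 2.477]
wrist_force: [-5.0, -3.6, 23.3]
finger_gap: 0.0128
[0.56835451 0.22441618 0.14599243] [-177.42887814   -3.48319654  141.89520048] 0.012833231751425192 [-5.03051484 -3.5914067  23.28295794] [-0.07544247  0.0021556  -0.99714783] [ 0.25030271  0.49348577  1.51980338  0.02228316  1.20102425 -0.66561339]
[0.5560354  0.22182755 0.13477183] [ 7.399588   -9.10490494 12.1124055 ]
```

```bash
python3 -m crank '[{"fingers":0,"dx":0,"dy":0,"dz":-8,"yaw":0},{"fingers":0,"dx":7,"dy":-9,"dz":0,"yaw":0},{"fingers":0,"dx":0,"dy":0,"dz":0,"yaw":0}]';python3 -c "
from h import *
s=st();print(s['tcp_pos'],np.degrees(s['tcp_rot']),s['finger_gap'],s['wrist_force'],rot(s)[:,2],s['q']);z=rot(s)[:,2];tgt=np.array([.55,.222,.055])-.08*z;print(tgt,rows(s,tgt))"
```

```text
clock: 9.45
tcp_pos: [0.5588, 0.2218, 0.1571]
tcp_rot: [-3.099, -0.059, 2.476]
wrist_force: [-0.8, -0.0, -3.7]
finger_gap: 0.0126
[0.55882645 0.2218438  0.15709955] [-177.58706795   -3.3549171   141.85829148] 0.012569298522334498 [-0.80919719 -0.04691943 -3.68594693] [-0.07198707  0.002999   -0.99740106] [ 0.25011351  0.46709305  1.53533824  0.02216548  1.20831741 -0.66479487]
[0.55575897 0.22176008 0.13479208] [ 1.05133018 -1.0152354  22.47006162]
```

```bash
python3 -m crank '[{"fingers":0,"dx":0.5,"dy":-0.5,"dz":6,"yaw":0},{"fingers":0,"dx":0,"dy":0,"dz":4,"yaw":0},{"fingers":0,"dx":0,"dy":0,"dz":2,"yaw":0}]';python3 -c "
from h import *
s=st();print(s['tcp_pos'],np.degrees(s['tcp_rot']),s['finger_gap'],s['wrist_force'],rot(s)[:,2]);z=rot(s)[:,2];tgt=np.array([.55,.222,.055])-.08*z;print(tgt,rows(s,tgt))"
```

```text
clock: 9.75
tcp_pos: [0.5572, 0.2221, 0.1438]
tcp_rot: [-3.101, -0.058, 2.476]
wrist_force: [0.3, 1.1, 5.3]
finger_gap: 0.0124
[0.55716773 0.22209586 0.14382413] [-177.64588223   -3.33960927  141.84482437] 0.012356138024863409 [0.33543777 1.14808078 5.33734776] [-0.07114516  0.00365931 -0.99745926]
[0.55569161 0.22170726 0.13479674] [ 0.39321059 -0.84410396  9.10804499]
```

```bash
python3 -m crank '[{"fingers":0,"dx":0,"dy":-0.5,"dz":3,"yaw":0},{"fingers":0,"dx":0,"dy":0,"dz":3,"yaw":0}]';python3 -c "
from h import *
s=st();print(s['tcp_pos'],np.degrees(s['tcp_rot']),s['finger_gap'],s['wrist_force'],s['wrist_torque'],rot(s)[:,2]);z=rot(s)[:,2];tgt=np.array([.55,.222,.055])-.08*z;print(tgt,rows(s,tgt))"
```

```text
clock: 9.95
tcp_pos: [0.5578, 0.2226, 0.1388]
tcp_rot: [-3.103, -0.057, 2.476]
wrist_force: [-1.1, -0.7, 10.9]
finger_gap: 0.0129
[0.5577972  0.22262498 0.1387754 ] [-177.80379809   -3.29327146  141.84902419] 0.012853866987226202 [-1.11816032 -0.6508327  10.91236118] [-0.04569567  0.78708098  0.06480778] [-0.06881475  0.00532533 -0.99761524]
[0.55550518 0.22157397 0.13480922] [ 0.92341951 -2.08644026  4.10885403]
```

Going down the shaft (4 mm left, light force). Continue pressing, which should also level the cup.

```bash
python3 -m crank '[{"fingers":0,"dx":0.5,"dy":-1,"dz":3,"yaw":0},{"fingers":0,"dx":0,"dy":0,"dz":3,"yaw":0},{"fingers":0,"dx":0,"dy":0,"dz":3,"yaw":0}]';python3 -c "
from h import *
s=st();print(s['tcp_pos'],np.degrees(s['tcp_rot']),s['finger_gap'],s['wrist_force'],s['wrist_torque'],rot(s)[:,2]);z=rot(s)[:,2];tgt=np.array([.55,.222,.055])-.08*z;print(tgt,rows(s,tgt))"
```

```text
clock: 10.25
tcp_pos: [0.5576, 0.2229, 0.1359]
tcp_rot: [-3.106, -0.056, 2.477]
wrist_force: [-6.6, -2.1, 30.4]
finger_gap: 0.0124
[0.55755719 0.22290865 0.1358721 ] [-177.9679213    -3.19937932  141.89952976] 0.01238600292485378 [-6.58553726 -2.08869354 30.38864831] [-0.53548877  1.92295941  0.1067577 ] [-0.06577121  0.00651213 -0.99781348]
[0.5552617  0.22147903 0.13482508] [ 0.86438536 -2.50093258  1.18640507]
```

```bash
python3 -m crank '[{"fingers":0,"dx":0,"dy":0,"dz":-1,"yaw":0},{"fingers":45,"dx":0,"dy":0,"dz":0,"yaw":0},{"fingers":45,"dx":0,"dy":0,"dz":0,"yaw":0},{"fingers":45,"dx":0,"dy":0,"dz":0,"yaw":0},{"fingers":45,"dx":0,"dy":0,"dz":0,"yaw":0}]';python3 -c "
from h import *
s=st();print(s['tcp_pos'],np.degrees(s['tcp_rot']),s['finger_gap'],s['wrist_force'],s['wrist_torque'],rot(s)[:,2])"
python3 -m crank '[{"fingers":45,"dx":0,"dy":0,"dz":-35,"yaw":0},{"fingers":45,"dx":0,"dy":0,"dz":-45,"yaw":0},{"fingers":45,"dx":0,"dy":0,"dz":-45,"yaw":0},{"fingers":45,"dx":0,"dy":0,"dz":-45,"yaw":0}]'; python3 -c "
from h import *
crop(snap('top','t7'),165,305,140,300,5-.5,'t7c');crop(snap('scene','s7'),150,270,210,320,5,'s7c')
for z in(.055,.07,.125,.155): print(z,proj('top',[.55,.222,z]),proj('scene',[.55,.222,z]))
"
```

```text
clock: 10.75
tcp_pos: [0.5572, 0.2226, 0.136]
tcp_rot: [-3.105, -0.056, 2.477]
wrist_force: [0.5, 0.3, 0.2]
finger_gap: 0.0381
[0.55721933 0.22264422 0.13600815] [-177.89686625   -3.2267117   141.90606502] 0.03812199318847543 [0.51637331 0.31734114 0.1591911 ] [-0.02792664 -0.03026292  0.01015995] [-0.06690918  0.00582138 -0.99774209]
clock: 11.15
tcp_pos: [0.5644, 0.2203, 0.302]
tcp_rot: [-3.091, -0.067, 2.476]
wrist_force: [1.4, 1.0, 0.7]
finger_gap: 0.0381
0.055 (np.float64(209.71061535872585), np.float64(223.09614071972462)) (np.float64(270.13274627801286), np.float64(216.18874548661245))
0.07 (np.float64(208.49585774048546), np.float64(222.13952210493395)) (np.float64(269.88510634525727), np.float64(212.73193797865062))
0.125 (np.float64(203.78761945077338), np.float64(218.43179611649106)) (np.float64(268.9549687842276), np.float64(199.74814142925644))
0.155 (np.float64(201.03710872554296), np.float64(216.26577573478872)) (np.float64(268.43245169203846), np.float64(192.45432178062873))
```

View pics/t7c.png

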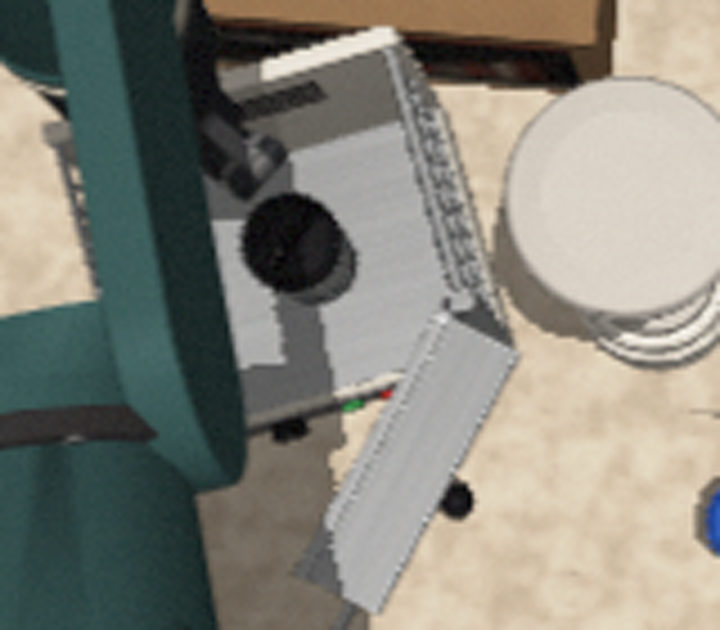

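View pics/s7c.png

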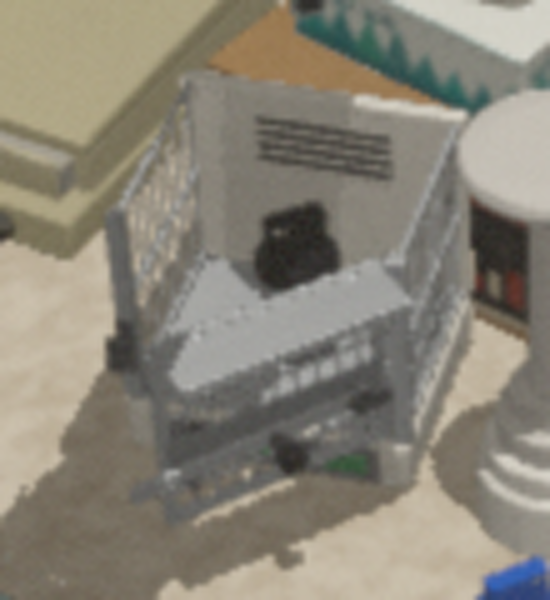

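```bash
python3 - <<'E'
from h import *
k=(4.4,4.2)
P=lambda x,y,z:onz('top',140+(x+.5)/4.4-.5,165+(y+.5)/4.2-.5,z)
def ang(a,b): d=b-a; return np.degrees(np.arctan2(d[1],d[0])),np.linalg.norm(d)
# rear column top edge outer
a,b=P(43,128,.195),P(386,28,.195); print('rear',a,b,ang(b,a))
a,b=P(60,140,.195),P(122,378,.195); print('left side',a,b,ang(b,a))
a,b=P(386,45,.195),P(500,318,.195); print('right side',a,b,ang(b,a))
# visor corners
c=[P(432,292,.195),P(506,330,.195),P(370,572,.195),P(290,538,.195)]
for x in c: print(x)
print('visor long edges',ang(c[0],c[3]),ang(c[1],c[2]),'short',ang(c[0],c[1]),ang(c[3],c[2]))
print('knob z.104',P(446,466,.104))
for yaw in (14,16,18):
  r=np.radians(yaw);X=np.array([np.cos(r),np.sin(r)]);Y=np.array([-X[1],X[0]]);h=np.array([.55,.222])-.072*X-.085*Y
  print(yaw,'hinge',h,[ (140+0,0)],np.array(proj('top',[*h,.195])), 'crop',(np.array(proj('top',[*h,.195]))-[140,165])*k)
E
```

```text
rear [0.59181533 0.33438673 0.195     ] [0.65072765 0.15475613 0.195     ] (np.float64(108.15761463204902), np.float64(0.18904447245872164))
left side [0.58511928 0.32512782 0.195     ] [0.45261086 0.2869581  0.195     ] (np.float64(16.06931195332562), np.float64(0.13789636768943975))
right side [0.64097881 0.15448539 0.195     ] [0.4874207 0.0903653 0.195    ] (np.float64(22.66357876457267), np.float64(0.16640756571872203))
[0.50160165 0.12644211 0.195     ]
[0.48077406 0.08706875 0.195     ]
[0.34763676 0.15461432 0.195     ]
[0.36578708 0.19655404 0.195     ]
visor long edges (np.float64(152.69573381363472), np.float64(0.1528439724198965)) (np.float64(153.09960293965727), np.float64(0.14929147048104824)) short (np.float64(-117.87780112097505), np.float64(0.04454267077800824)) (np.float64(-113.40158921822042), np.float64(0.04569873384018629))
knob z.104 [0.41080907 0.13008729 0.104     ]
14 hinge [0.50070207 0.12210649] [(140, 0)] [239.66005249 234.54272484] crop [438.50423095 292.07944431]
16 hinge [0.50421833 0.12044687] [(140, 0)] [240.41518041 233.04822458] crop [441.8267938  285.80254325]
18 hinge [0.50779038 0.11891097] [(140, 0)] [241.11688974 231.53060976] crop [444.91431485 279.42856097]
```

```bash
cat > fk.py <<'E'
import numpy as np
from scipy.optimize import least_squares
D=[([1.08987,.359456,1.511316,0,1.272526,-.11511],[.214346,.559747,.230527]),
([.332529,.037353,1.814892,-.0019,1.293866,-.883],[.361976,.197181,.276262]),
([-.43256,.03656,1.82008,-.0042,1.289528,.15665],[.395951,-.108588,.27459]),
([-.601811,.307891,1.672238,-.0028,1.166417,.0597],[.480677,-.247721,.200666]),
([-.599292,.461739,1.793865,-.0019,.874733,.0564],[.485533,-.248899,.079763]),
([.18547,.082582,1.741153,.01693,1.404588,-.65769],[.38898,.149417,.28713]),
([.263907,.320627,1.359484,.02298,1.561475,-.62739],[.534087,.224556,.316882]),
([.251536,.487855,1.471796,.02348,1.262502,-.63267],[.576595,.22792,.166695]),
([.250303,.493486,1.519803,.02228,1.201024,-.6656],[.568355,.224416,.145992])]
def fk(q,p):
    L1,L2,L3,d,o,l5=p
    s=q[1]+q[2]; t=s+q[4]
    r=L1*np.sin(q[1])+L2*np.sin(s)+L3*np.sin(t); z=d+L1*np.cos(q[1])+L2*np.cos(s)+L3*np.cos(t)
    off=o+l5*np.sin(q[3])
    c,sn=np.cos(q[0]),np.sin(q[0]); return np.array([r*c-off*sn,r*sn+off*c,z])
f=lambda p:np.concatenate([fk(q,p)-x for q,x in D])
R=least_squares(f,[.4,.4,.25,.2,.07,0])
P=R.x
if __name__=='__main__': print(P,abs(R.fun).max())
E
python3 fk.py; python3 -c "
from h import *
s=st();print(s['tcp_pos'],s['q'],rot(s)[:,2])"
```

```text
[ 0.54687152  0.40294894  0.14393435 -0.01584692  0.0689371   0.35832746] 0.01623708684045022
[0.56894906 0.22144272 0.30792439] [ 0.24473149  0.35498559  1.32746044  0.02173004  1.52671284 -0.66355825] [-0.07073711  0.0047082  -0.99748388]
```

```bash
python3 -c "
from h import *
s=st();print(rows(s,[.384,.087,.31]))"
```

```text
[  62.51316605 -219.70361944   10.37939185]
```

```bash
python3 -m crank '[{"fingers":0,"dx":12.5,"dy":-44,"dz":0,"yaw":0},{"fingers":0,"dx":12.5,"dy":-44,"dz":0,"yaw":0},{"fingers":0,"dx":12.5,"dy":-44,"dz":0,"yaw":0},{"fingers":0,"dx":12.5,"dy":-44,"dz":0,"yaw":0},{"fingers":0,"dx":12.5,"dy":-44,"dz":0,"yaw":0}]'; python3 -c "
from h import *
s=st();print(s['tcp_pos'],s['q'],rot(s)[:,2],np.degrees(s['tcp_rot']),rows(s,[.384,.087,.155]))"
```

```text
clock: 11.75
tcp_pos: [0.3849, 0.0854, 0.3177]
tcp_rot: [-3.106, -0.055, 2.48]
wrist_force: [0.3, -0.5, -0.3]
finger_gap: -0.0001
[0.38494511 0.08543118 0.3177093 ] [ 0.03523699  0.00868196  1.74198168  0.00787794  1.45570227 -0.87622479] [-0.06495799  0.00554072 -0.99787262] [-177.96386073   -3.13541151  142.10081868] [ -7.19263679   6.43267629 162.43323509]
```

```bash
python3 -m crank '[{"fingers":0,"dx":-2,"dy":2,"dz":40,"yaw":0},{"fingers":0,"dx":-2,"dy":2,"dz":40,"yaw":0},{"fingers":0,"dx":-2,"dy":2,"dz":40,"yaw":0},{"fingers":0,"dx":-1,"dy":1,"dz":38,"yaw":0},{"fingers":0,"dx":0,"dy":0,"dz":0,"yaw":0}]'; python3 -c "
from h import *
s=st();print(s['tcp_pos'],s['q'],rot(s)[:,2],np.degrees(s['tcp_rot']),rows(s,[.4055,.1697,.155]))
crop(snap('top','t8'),200,310,190,300,5,'t8c');crop(snap('scene','s8'),150,280,210,320,4.5,'s8c')"
```

```text
clock: 12.25
tcp_pos: [0.3813, 0.0842, 0.1577]
tcp_rot: [-3.111, -0.046, 2.476]
wrist_force: [-0.9, 0.3, -0.3]
finger_gap: 0.0
[0.38130779 0.08421627 0.15767582] [ 0.0337214   0.18137036  1.9905704   0.00757602  1.02449517 -0.87649824] [-0.05498902  0.00462195 -0.99847626] [-178.26296326   -2.64417514  141.87596357] [33.58394167 82.2739009   1.73654345]
```

View pics/t8c.png

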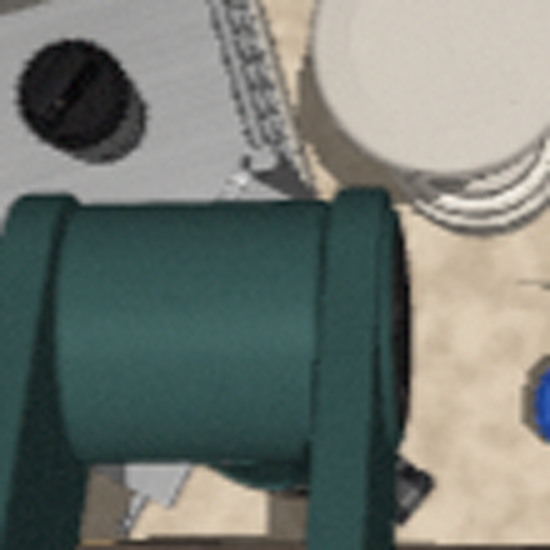

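View pics/s8c.png

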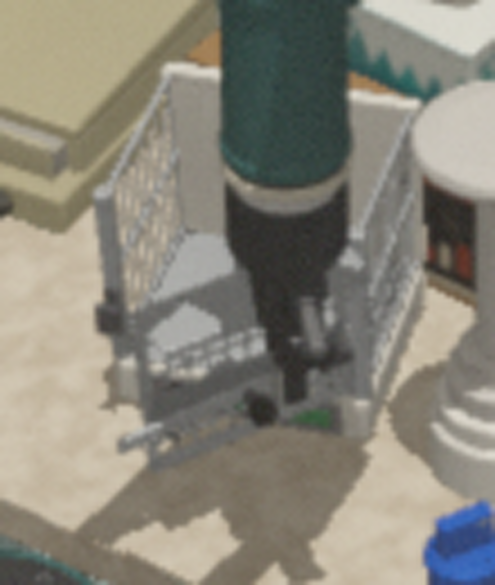

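```bash
python3 -m crank '[{"fingers":0,"dx":3,"dy":18,"dz":0,"yaw":0},{"fingers":0,"dx":5,"dy":16,"dz":0,"yaw":0},{"fingers":0,"dx":7,"dy":16,"dz":0,"yaw":0},{"fingers":0,"dx":9,"dy":16,"dz":0,"yaw":0},{"fingers":0,"dx":9,"dy":14,"dz":0,"yaw":0}]'; python3 -c "
from h import *
s=st();print(s['tcp_pos'],s['q'],rot(s)[:,2],np.degrees(s['tcp_rot']),s['wrist_force'],rows(s,[.4055,.1697,.155]))
crop(snap('scene','s9'),150,280,210,320,4.5,'s9c');crop(snap('top','t9'),200,310,190,300,5,'t9c')"
```

```text
clock: 12.85
tcp_pos: [0.4121, 0.1681, 0.1695]
tcp_rot: [-3.117, -0.034, 2.475]
wrist_force: [-0.8, -1.4, 0.5]
finger_gap: 0.0001
[0.41208134 0.1681344  0.16952016] [ 0.22251223  0.23124386  1.88042243  0.0126958   1.07013932 -0.68883312] [-0.04163327  0.00199894 -0.99913096] [-178.61575523   -1.94710346  141.83072101] [-0.7843154  -1.35327467  0.45922836] [ 5.64479996 -2.47989402 14.78466933]
```

View pics/s9c.png

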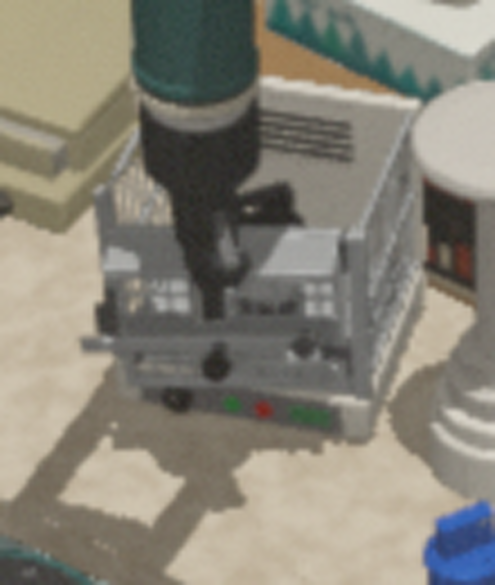

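View pics/t9c.png

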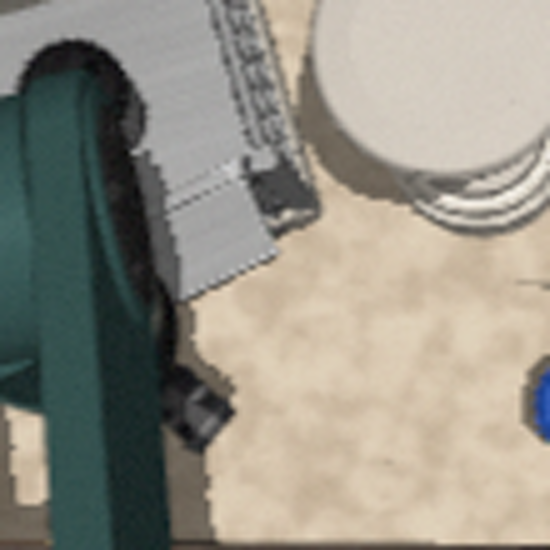

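```bash
python3 -m crank '[{"fingers":0,"dx":17,"dy":-25,"dz":-10,"yaw":0},{"fingers":0,"dx":0,"dy":0,"dz":-48,"yaw":0},{"fingers":0,"dx":-20,"dy":20,"dz":-40,"yaw":0},{"fingers":0,"dx":-20,"dy":20,"dz":-40,"yaw":0},{"fingers":0,"dx":-20,"dy":20,"dz":-40,"yaw":0},{"fingers":0,"dx":-20,"dy":20,"dz":-40,"yaw":0},{"fingers":0,"dx":-20,"dy":20,"dz":-40,"yaw":0},{"fingers":0,"dx":-20,"dy":20,"dz":-40,"yaw":0},{"fingers":0,"dx":-20,"dy":20,"dz":-40,"yaw":0}]'; python3 -c "
from h import *
crop(snap('top','t10'),165,305,140,300,4.5,'t10c')
s=st();print(s['tcp_pos'],s['q'],rot(s)[:,2],np.degrees(s['tcp_rot']),s['wrist_force'])"
```

```text
clock: 13.85
tcp_pos: [0.5828, 0.1759, 0.5114]
tcp_rot: [-3.117, -0.032, 2.48]
wrist_force: [0.6, -0.1, -0.5]
finger_gap: 0.0001
[0.58890984 0.17625975 0.51787184] [ 0.17413683  0.28830892  0.94418727  0.00763871  1.93451018 -0.73173978] [-0.02627247  0.00262674 -0.99965137] [-179.19280481   -1.2797107   142.04439316] [6.73140578 2.21872057 5.24420085]
```

View pics/t10c.png

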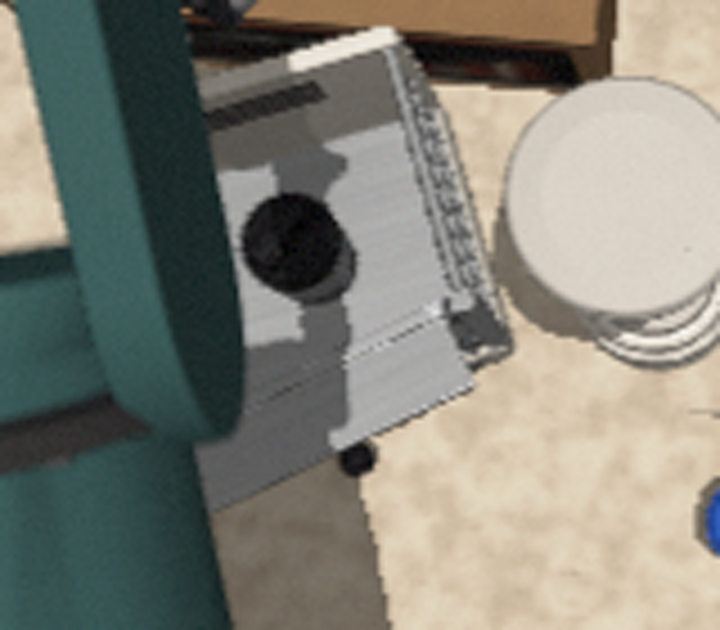

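```bash
python3 -m crank '[{"fingers":0,"dx":0,"dy":0,"dz":-50,"yaw":0},{"fingers":0,"dx":0,"dy":0,"dz":-50,"yaw":0},{"fingers":0,"dx":0,"dy":0,"dz":-50,"yaw":0},{"fingers":0,"dx":0,"dy":0,"dz":-50,"yaw":0},{"fingers":0,"dx":0,"dy":0,"dz":-50,"yaw":0}]'; python3 -c "
from h import *
s=st();print(s['tcp_pos'],s['q'],rot(s)[:,2],np.degrees(s['tcp_rot']),s['wrist_force'])"
```

```text
clock: 14.4
tcp_pos: [0.5752, 0.1664, 0.7291]
tcp_rot: [-3.127, -0.024, 2.477]
wrist_force: [-26.0, -4.9, 8.2]
finger_gap: -0.0002
[0.57524294 0.16638432 0.72908324] [ 0.16155151  0.4297409   0.21363352  0.01294573  2.52494648 -0.73389981] [-0.02761953  0.0030839  -0.99961375] [-179.1624525    -1.35453641  141.89507533] [-26.03311501  -4.90441474   8.16553444]
```

```bash
python3 -m crank '[{"fingers":0,"dx":0,"dy":0,"dz":-25,"yaw":0},{"fingers":0,"dx":0,"dy":0,"dz":-25,"yaw":0},{"fingers":0,"dx":0,"dy":0,"dz":-25,"yaw":0},{"fingers":0,"dx":0,"dy":0,"dz":-25,"yaw":0}]'; python3 -c "
from h import *
s=st();print(s['tcp_pos'],s['q'],rot(s)[:,2],np.degrees(s['tcp_rot']),s['wrist_force'])"
```

```text
clock: 14.8
tcp_pos: [0.5333, 0.1518, 0.7716]
tcp_rot: [3.116, 0.007, 2.475]
wrist_force: [-0.0, 0.5, 0.7]
finger_gap: -0.0
[0.53325563 0.15180017 0.7716198 ] [ 0.14394637  0.35514163  0.21419504  0.02321388  2.54857215 -0.74094239] [ 0.02145029  0.0162171  -0.99963838] [178.50965369   0.39153915 141.80707527] [-0.00255654  0.54357216  0.72237345]
```

```bash
python3 -m crank '[{"fingers":0,"dx":-24,"dy":25,"dz":-35,"yaw":0},{"fingers":0,"dx":-24,"dy":25,"dz":-35,"yaw":0},{"fingers":0,"dx":-24,"dy":25,"dz":-35,"yaw":0},{"fingers":0,"dx":-24,"dy":25,"dz":-35,"yaw":0}]'; python3 -c "
from h import *
s=st();print(s['tcp_pos'],s['q'],rot(s)[:,2],np.degrees(s['tcp_rot']),s['wrist_force'])"
```

```text
clock: 15.2
tcp_pos: [0.576, 0.1444, 0.7779]
tcp_rot: [3.021, 0.078, 2.471]
wrist_force: [0.6, 1.2, -0.5]
finger_gap: -0.0001
[0.57602828 0.14444897 0.77787391] [ 0.10986317  0.34979655  0.21517943  0.04767905  2.43586432 -0.75609603] [ 0.13543421  0.04603925 -0.9897161 ] [173.09214402   4.47378744 141.54998541] [ 0.55699208  1.23861401 -0.53040011]
```

```bash
python3 -m crank '[{"fingers":0,"dx":-29,"dy":29,"dz":-28,"yaw":0},{"fingers":0,"dx":-29,"dy":29,"dz":-28,"yaw":0},{"fingers":0,"dx":-29,"dy":29,"dz":-28,"yaw":0},{"fingers":0,"dx":-29,"dy":29,"dz":-28,"yaw":0},{"fingers":0,"dx":-29,"dy":29,"dz":-28,"yaw":0},{"fingers":0,"dx":-29,"dy":29,"dz":-28,"yaw":0}]'; python3 -c "
from h import *
s=st();print(s['tcp_pos'],s['q'],rot(s)[:,2],np.degrees(s['tcp_rot']),s['wrist_force'])"
```

```text
clock: 15.8
tcp_pos: [0.6641, 0.1337, 0.7825]
tcp_rot: [2.875, 0.189, 2.447]
wrist_force: [-0.3, -0.2, -0.8]
finger_gap: -0.0001
[0.66411934 0.13369639 0.78251037] [ 0.05899923  0.37012939  0.21542479  0.08668114  2.23511282 -0.77816811] [ 0.30841778  0.08649831 -0.94731015] [164.69984012  10.85110403 140.2002212 ] [-0.32020448 -0.23031342 -0.76769286]
```

```bash
python3 -m crank '[{"fingers":0,"dx":-29,"dy":29,"dz":-28,"yaw":0},{"fingers":0,"dx":-29,"dy":29,"dz":-28,"yaw":0},{"fingers":0,"dx":-29,"dy":29,"dz":-28,"yaw":0},{"fingers":0,"dx":-29,"dy":29,"dz":-28,"yaw":0},{"fingers":0,"dx":-29,"dy":29,"dz":-28,"yaw":0},{"fingers":0,"dx":-29,"dy":29,"dz":-28,"yaw":0},{"fingers":0,"dx":-29,"dy":29,"dz":-28,"yaw":0},{"fingers":0,"dx":-29,"dy":29,"dz":-28,"yaw":0}]'; python3 -c "
from h import *
s=st();print(s['tcp_pos'],s['q'],rot(s)[:,2],rot(s)[:,1],np.degrees(s['tcp_rot']),s['wrist_force'])"
```

```text
clock: 16.6
tcp_pos: [0.7159, 0.1128, 0.8559]
tcp_rot: [2.643, 0.356, 2.375]
wrist_force: [-0.4, 0.3, 0.2]
finger_gap: 0.0002
[0.71592952 0.11275104 0.85589289] [-0.01038284  0.31945161  0.21505852  0.15279161  2.01257393 -0.79859037] [ 0.552438   0.1318571 -0.8230589] [0.48898902 0.74839257 0.44810522] [151.43441141  20.4239511  136.08258841] [-0.41852218  0.31329374  0.23393077]
```

```bash
python3 -c "
from h import *
s=st();M=rot(s);z=M[:,2];y=M[:,1];yd=np.cross([0,0,1],z);yd/=np.linalg.norm(yd)
print('yaw',np.degrees(np.arctan2(z@np.cross(y,yd),y@yd)),yd)
crop(snap('top','t11'),205,305,160,270,7,'t11c');crop(snap('scene','s11'),190,270,220,310,8,'s11c');crop(cv2.imread('pics/top0.png'),0,10,0,10,1,'x')"
```

```text
yaw -52.09017495932972 [-0.23216076  0.97267743  0.        ]
```

View pics/t11c.png

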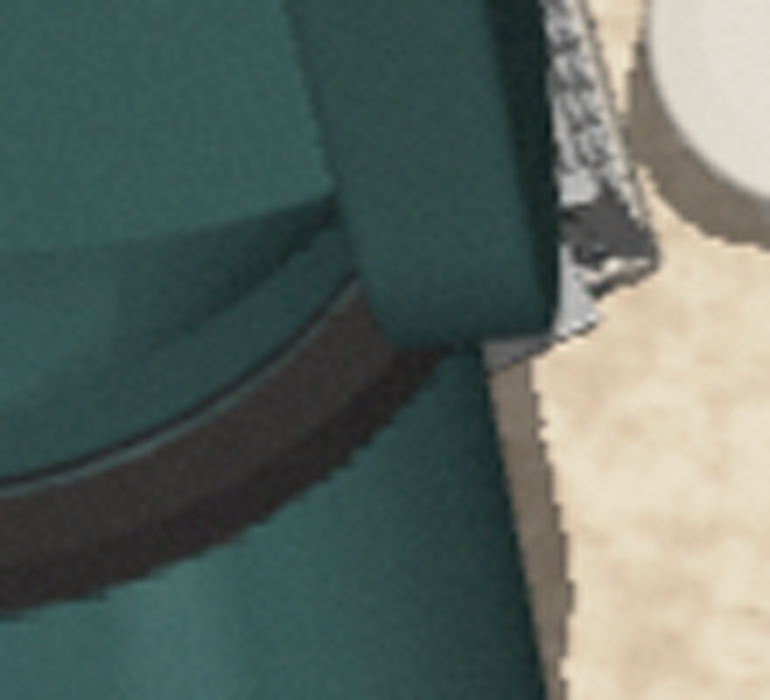

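View pics/s11c.png

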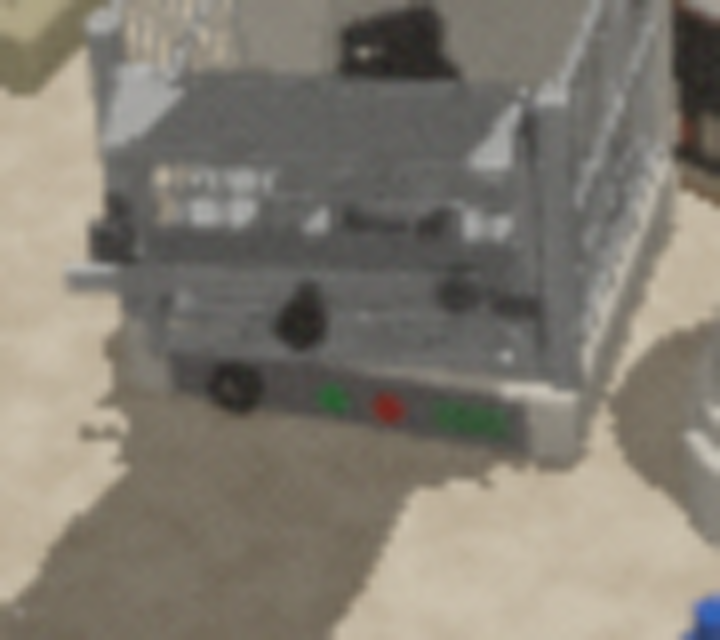

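```bash
python3 -c "
from h import *
t=cv2.imread('pics/t10.png');s=cv2.imread('pics/s11.png')
crop(t,255,280,205,235,20,'k1');crop(s,215,245,240,275,18,'k2')
for im,(r0,r1,c0,c1) in((t,(258,276,210,230)),(s,(221,240,250,266))):
  g=cv2.cvtColor(im,cv2.COLOR_BGR2GRAY)[r0:r1,c0:c1];g=cv2.resize(g,None,fx=10,fy=10,interpolation=cv2.INTER_CUBIC)
  for th in(45,55,65):
    m=(g<th).astype(np.uint8);n,l,st_,ce=cv2.connectedComponentsWithStats(m);i=1+st_[1:,4].argmax();x,y,w,h,a=st_[i]
    print(th,'bbox',c0+x/10-.45,c0+(x+w)/10-.45,r0+y/10-.45,r0+(y+h)/10-.45,'c',c0+ce[i][0]/10-.45,r0+ce[i][1]/10-.45)
print(tri((219,266.6),(257.2,229.8)))
th=np.radians(17.5)
for g in(.1,.13,.16):
  a=np.radians(107.5)+g;Y=np.array([np.cos(a),np.sin(a)]);O=np.array([-Y[1],Y[0]]);print(g,np.array([.5075,.121])+.09*Y+.038*O, np.array([.5075,.121])+.186*Y+.014*O)
"
```

```text
45 bbox 215.15 222.55 263.15000000000003 270.45 c 218.7512993900822 266.72775125961283
55 bbox 214.85000000000002 222.65 263.05 270.55 c 218.72912727272728 266.7438181818182
65 bbox 214.65 222.85000000000002 262.95 270.75 c 218.70161577891687 266.75652997548474
45 bbox 254.85000000000002 259.25 227.75 232.45000000000002 c 257.1272002772003 230.0329521829522
55 bbox 254.35000000000002 259.85 226.15 233.05 c 257.23964705882355 229.77917647058825
65 bbox 253.95000000000002 260.15000000000003 225.35000000000002 233.25 c 257.27935668982184 229.6029749320447
(array([0.43233602, 0.18523622, 0.10553533]), np.float64(0.0010348311011714338))
0.1 [0.43708312 0.18871605] [0.42127351 0.2863995 ]
0.13 [0.43508363 0.18657339] [0.41635107 0.28373866]
0.16 [0.43314931 0.18437171] [0.41151066 0.28093138]
```

View pics/k1.png

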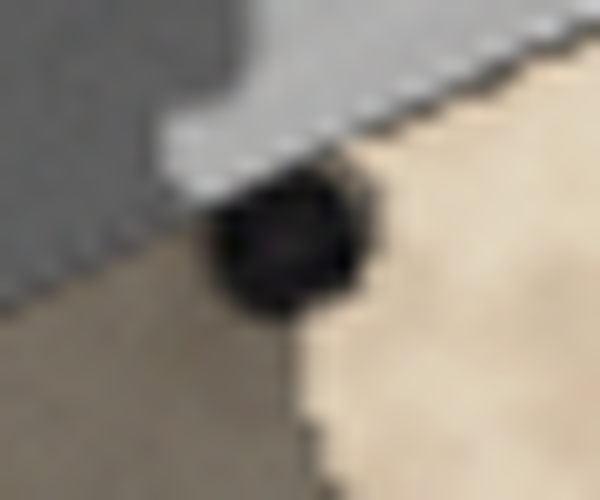

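View pics/k2.png

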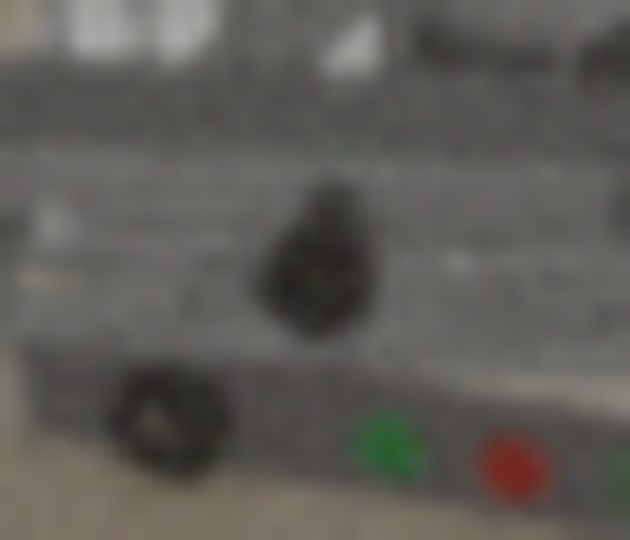

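```bash
python3 -c "
from h import *
s=st();print(rows(s,[.3785,.172,.20]),rows(s,[.6,.13,.6]))"
```

```text
[ 495.58375219 -414.76656268  362.18318346] [ 178.80625392 -158.44298207  150.5786263 ]
```

```bash
python3 -m crank '[{"fingers":55,"dx":28,"dy":-25,"dz":24,"yaw":0},{"fingers":55,"dx":28,"dy":-25,"dz":24,"yaw":0},{"fingers":55,"dx":28,"dy":-25,"dz":24,"yaw":0},{"fingers":55,"dx":0,"dy":0,"dz":0,"yaw":-7.5},{"fingers":55,"dx":0,"dy":0,"dz":0,"yaw":-7.5},{"fingers":55,"dx":0,"dy":0,"dz":0,"yaw":-7.5},{"fingers":55,"dx":0,"dy":0,"dz":0,"yaw":-7.5},{"fingers":55,"dx":0,"dy":0,"dz":0,"yaw":-7.5},{"fingers":55,"dx":0,"dy":0,"dz":0,"yaw":-7.5},{"fingers":55,"dx":0,"dy":0,"dz":0,"yaw":-7}]'; python3 -c "
from h import *
s=st();M=rot(s);print(s['tcp_pos'],s['q'],M.round(3),s['finger_gap']);z=M[:,2];y=M[:,1];yd=np.cross([0,0,1],z);yd/=np.linalg.norm(yd)
print('yaw',np.degrees(np.arctan2(z@np.cross(y,yd),y@yd)),rows(s,[.3785,.172,.20]))"
```

```text
clock: 17.7
tcp_pos: [0.6596, 0.1209, 0.7249]
tcp_rot: [-3.126, 0.583, -2.87]
wrist_force: [-0.8, -0.4, -1.1]
finger_gap: 0.0469
[0.65957469 0.12092185 0.72489746] [ 0.00597201  0.06962267  0.88279171  0.12951727  1.618826   -1.78752675] [[-0.804 -0.26   0.534]
 [-0.224  0.966  0.132]
 [-0.55  -0.013 -0.835]] 0.046884872758867095
yaw 1.3949548069676132 [503.46420494 129.3872913  294.80844794]
```

```bash
python3 -m crank '[{"fingers":55,"dx":41,"dy":11,"dz":24,"yaw":1.4},{"fingers":55,"dx":41,"dy":11,"dz":24,"yaw":0},{"fingers":55,"dx":41,"dy":11,"dz":24,"yaw":0},{"fingers":55,"dx":41,"dy":11,"dz":24,"yaw":0},{"fingers":55,"dx":41,"dy":11,"dz":24,"yaw":0},{"fingers":55,"dx":41,"dy":11,"dz":24,"yaw":0},{"fingers":55,"dx":41,"dy":11,"dz":24,"yaw":0},{"fingers":55,"dx":41,"dy":11,"dz":24,"yaw":0}]'; python3 -c "
from h import *
s=st();M=rot(s);print(s['tcp_pos'],s['q'],M.round(3),s['finger_gap'],s['wrist_force']);print(rows(s,[.3785,.172,.20]))"
```

```text
clock: 18.5
tcp_pos: [0.4767, 0.1645, 0.3813]
tcp_rot: [-3.136, 0.6, -2.894]
wrist_force: [1.3, 0.3, -0.1]
finger_gap: 0.047
[0.47666273 0.16449766 0.38134417] [ 0.16469293 -0.20560544  1.92676624  0.05579394  0.82193205 -1.67693801] [[-0.8   -0.242  0.549]
 [-0.202  0.97   0.133]
 [-0.565 -0.005 -0.825]] 0.04704420846193631 [ 1.34804754  0.27695907 -0.11166031]
[179.47879878  31.85450473  96.69831438]
```

```bash
python3 -m crank '[{"fingers":55,"dx":43,"dy":8,"dz":19,"yaw":0},{"fingers":55,"dx":43,"dy":8,"dz":22,"yaw":0},{"fingers":55,"dx":43,"dy":8,"dz":25,"yaw":0},{"fingers":55,"dx":40,"dy":6,"dz":25,"yaw":0}]'; python3 -c "
from h import *
s=st();M=rot(s);print(s['tcp_pos'],s['q'],M.round(3),s['finger_gap'],s['wrist_force']);print(rows(s,[.3785,.172,.185]))"
```

```text
clock: 18.9
tcp_pos: [0.3801, 0.1722, 0.2095]
tcp_rot: [-3.138, 0.606, -2.894]
wrist_force: [1.0, -1.8, -0.7]
finger_gap: 0.0472
[0.38008017 0.17217879 0.20946808] [ 0.27944136 -0.11234941  2.35609446 -0.07662308  0.29275317 -1.47140999] [[-0.797 -0.243  0.553]
 [-0.202  0.97   0.136]
 [-0.57  -0.003 -0.822]] 0.04721652875422549 [ 0.95729915 -1.84140577 -0.7052404 ]
[15.23651901  0.29231253 19.20882148]
```

```bash
python3 -c "
from h import *
s=st();print(rows(s,[.400,.177,.142]))"; python3 -m crank '[{"fingers":55,"dx":12,"dy":0,"dz":32,"yaw":0},{"fingers":55,"dx":10,"dy":0,"dz":32,"yaw":0},{"fingers":55,"dx":0,"dy":0,"dz":0,"yaw":0}]'; python3 -c "
from h import *
s=st();M=rot(s);print(s['tcp_pos'],s['q'],M.round(3),s['finger_gap'],s['wrist_force']);print(rows(s,[.400,.177,.142]),rows(s,[.4354,.1857,.089]))
crop(snap('scene','s12'),150,280,190,310,4.5,'s12c');crop(snap('top','t12'),205,305,160,270,6,'t12c')"
```

```text
[2.16006550e+01 6.10964027e-02 6.71222258e+01]
clock: 19.2
tcp_pos: [0.3863, 0.176, 0.1716]
tcp_rot: [-3.131, 0.566, -2.891]
wrist_force: [0.8, 0.7, 0.9]
finger_gap: 0.0468
[0.38627113 0.17598057 0.17159116] [ 0.29539735  0.00598236  2.37514726 -0.17803756  0.19814411 -1.3579455 ] [[-0.818 -0.242  0.522]
 [-0.209  0.97   0.123]
 [-0.536 -0.009 -0.844]] 0.046816377040486794 [0.79004061 0.66652117 0.89947044]
[ 4.43603701 -2.06876073 32.26762569] [ 2.10598251 -1.72075507 96.55059185]
```

View pics/s12c.png

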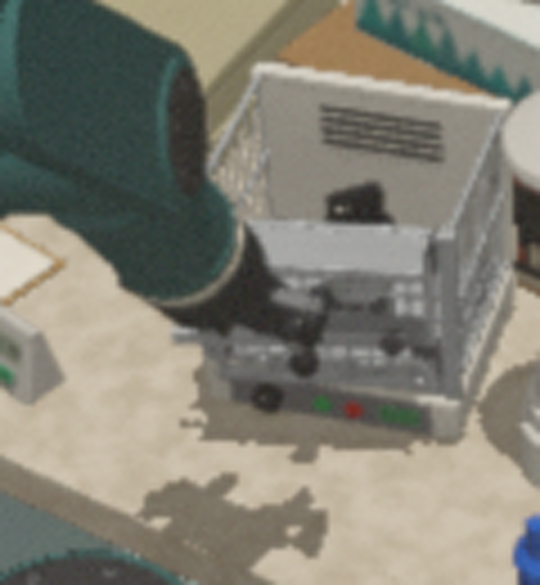

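View pics/t12c.png

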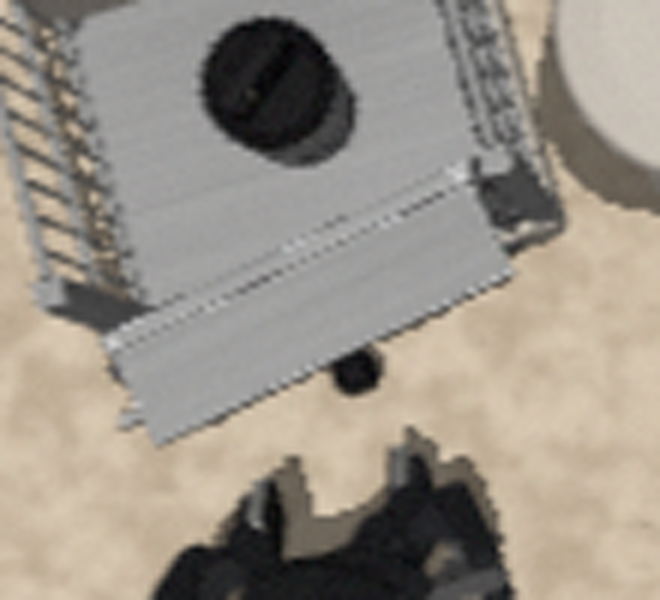

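```bash
python3 -c "
from h import *
s=st();M=rot(s);p=s['tcp_pos']
f=lambda P:((np.array(proj('top',P))-[160,205]+.5)*6-.5).round(1)
g=lambda P:((np.array(proj('scene',P))-[190,150]+.5)*4.5-.5).round(1)
print(p,s['q'][4],s['clock'])
for b in(0,.01,.02):
  for sg in(-1,1): print(b,sg,f(p-M[:,2]*b+sg*.0235*M[:,1]),g(p-M[:,2]*b+sg*.0235*M[:,1]))
print('knob',f([.4325,.185,.104]),g([.4325,.185,.104]),'final tcp',f([.4354,.1857,.089]))
"
```

```text
[0.38667746 0.17602525 0.17275872] 0.19769221440385443 19.3
0 -1 [401.8 462.4] [302.6 338.2]
0 1 [283.6 490.9] [235.4 324.2]
0.01 -1 [400.8 475. ] [298.5 333.9]
0.01 1 [281.7 503.8] [231.1 319.9]
0.02 -1 [399.8 487.8] [294.5 329.6]
0.02 1 [279.7 516.8] [226.6 315.5]
knob [356.7 372.6] [305.5 362.5] final tcp [362.  368.5]
```

```bash
python3 -m crank '[{"fingers":55,"dx":0,"dy":0,"dz":25,"yaw":0},{"fingers":55,"dx":0,"dy":0,"dz":25,"yaw":0},{"fingers":55,"dx":0,"dy":0,"dz":0,"yaw":0}]'; python3 -c "
from h import *
s=st();M=rot(s);print(s['tcp_pos'],s['q'],M.round(3),s['finger_gap'],s['wrist_force']);print(rows(s,[.4354,.1857,.089]))"
```

```text
clock: 19.6
tcp_pos: [0.3862, 0.1713, 0.1623]
tcp_rot: [-3.129, 0.545, -2.893]
wrist_force: [0.2, 0.7, -0.8]
finger_gap: 0.047
[0.3862376  0.17129138 0.16232029] [ 0.27810174  0.0276041   2.37597176 -0.1413936   0.1959132  -1.40693709] [[-0.829 -0.24   0.505]
 [-0.211  0.971  0.116]
 [-0.518 -0.01  -0.855]] 0.04697007278604551 [ 0.21355736  0.70173295 -0.80293892]
[-5.81282511  2.9536705  89.20707164]
```

```bash
cat > fk.py <<'E'
import numpy as np
from scipy.optimize import least_squares
from scipy.spatial.transform import Rotation as R
D=[([1.08987,.359456,1.511316,0,1.272526,-.11511],[.214346,.559747,.230527]),
([-.43256,.03656,1.82008,-.0042,1.289528,.15665],[.395951,-.108588,.27459]),
([-.599292,.461739,1.793865,-.0019,.874733,.0564],[.485533,-.248899,.079763]),
([.18547,.082582,1.741153,.01693,1.404588,-.65769],[.38898,.149417,.28713]),
([.263907,.320627,1.359484,.02298,1.561475,-.62739],[.534087,.224556,.316882]),
([.251536,.487855,1.471796,.02348,1.262502,-.63267],[.576595,.22792,.166695]),
([.250303,.493486,1.519803,.02228,1.201024,-.6656],[.568355,.224416,.145992]),
([.2447,.354986,1.32746,.02173,1.526713,-.66356],[.568949,.221443,.307924]),
([.033721,.18137,1.99057,.00758,1.024495,-.8765],[.381308,.084216,.157676]),
([.174137,.288309,.944187,.00764,1.93451,-.73174],[.58891,.17626,.517872]),
([.143946,.355142,.214195,.02321,2.548572,-.74094],[.533256,.1518,.77162]),
([.109863,.349797,.215179,.04768,2.435864,-.7561],[.576028,.144449,.777874]),
([-.010383,.319452,.215059,.15279,2.012574,-.79859],[.71593,.112751,.855893]),
([.005972,.069623,.882792,.129517,1.618826,-1.7875],[.659575,.120922,.724897]),
([.164693,-.205605,1.926766,.055794,.821932,-1.6769],[.476663,.164498,.381344]),
([.295397,.005982,2.375147,-.178038,.198144,-1.3579],[.386271,.175981,.171591])]
def fkM(q,p):
    L1,L2,L3,d,o,e,o5=p
    A=R.from_euler('z',q[0]).as_matrix()
    B=lambda a:R.from_euler('y',a).as_matrix()
    x=np.array([0,o,d]); M=A; x=A@x
    M=M@B(q[1]); x=x+M@np.array([0,0,L1])
    M=M@B(q[2]); x=x+M@np.array([e,0,L2])
    M=M@R.from_euler('z',q[3]).as_matrix()
    M=M@B(q[4]); x=x+M@np.array([0,o5,L3])
    return x,M[:,2]
fk=lambda q,p:fkM(q,p)[0]
if __name__=='__main__':
    f=lambda p:np.concatenate([fk(q,p)-x for q,x in D])
    for s in(1,-1):
        r=least_squares(f,[.45,.45,.25,.2,.07,0.0,0]); 
    print(r.x.tolist(),abs(r.fun).max(), fkM(D[-1][0],r.x)[1], fkM(D[12][0],r.x)[1])
    np.save('fkp.npy',r.x)
E
python3 fk.py
```

```text
[0.6110992574878099, 0.433599982257534, 0.3727006561352184, 0.2665014426671536, 0.06889774955262963, 0.11220027164499308, 3.1102262094117325e-06] 1.7399776801235722e-05 [ 0.52236333  0.12251485 -0.84387597] [ 0.55243743  0.13185558 -0.82305953]
```

```bash
cat > ik.py <<'E'
from fk import *
p=np.load('fkp.npy')
lo=np.array([-2.97,-1.01,.21,-.96,.2,-2.98]);hi=np.array([2.97,2.36,2.38,4.11,2.71,2.98])
def zdir(t,az): t=np.radians(t);az=np.radians(az); return np.array([np.sin(t)*np.cos(az),np.sin(t)*np.sin(az),-np.cos(t)])
def ik(pos,z):
    f=lambda q:np.concatenate([(fkM([*q,0],p)[0]-pos)*10,fkM([*q,0],p)[1]-z])
    best=None
    for q0 in ([.3,0.2,2.2,0,.5],[.3,.4,2.0,0.,.3]):
        r=least_squares(f,q0,bounds=(lo[:5]+[0,0,0,0,.001],hi[:5]))
        if best is None or r.cost<best.cost:best=r
    x,zz=fkM([*best.x,0],p)
    return best.x,np.linalg.norm(x-pos)*1000,np.degrees(np.arccos(np.clip(zz@z,-1,1)))
E
python3 - <<'E'
from ik import *
for name,k in(('open',[.4325,.185,.104]),('lift',[.4325,.185,.116]),('shut lift',[.444,.195,.116])):
  for t in(20,24,28,32):
    for az in (14,):
      z=zdir(t,az); q,e,a=ik(np.array(k)+.012*z,z); print(name,t,az,q.round(3),'err mm',e.round(1),'deg',a.round(2))
E
```

```text
open 20 14 [ 0.262  0.275  2.209 -0.02   0.309] err mm 0.0 deg 0.0
open 24 14 [ 0.264  0.275  2.257 -0.044  0.201] err mm 0.2 deg 0.53
open 28 14 [ 0.279  0.273  2.255 -0.136  0.201] err mm 1.5 deg 4.29
open 32 14 [ 0.388  0.293  2.279 -0.96   0.201] err mm 2.2 deg 7.61
lift 20 14 [ 0.262  0.247  2.196 -0.017  0.35 ] err mm 0.0 deg 0.0
lift 24 14 [ 0.263  0.245  2.252 -0.034  0.227] err mm 0.0 deg 0.0
lift 28 14 [ 0.272  0.244  2.262 -0.096  0.201] err mm 1.1 deg 3.02
lift 32 14 [ 0.342  0.251  2.266 -0.558  0.201] err mm 2.2 deg 6.68
shut lift 20 14 [ 0.281  0.263  2.166 -0.035  0.363] err mm 0.0 deg 0.0
shut lift 24 14 [ 0.283  0.26   2.222 -0.066  0.241] err mm 0.0 deg 0.0
shut lift 28 14 [ 0.295  0.26   2.239 -0.154  0.201] err mm 0.9 deg 2.57
shut lift 32 14 [ 0.362  0.269  2.246 -0.627  0.201] err mm 1.9 deg 6.14
```

```bash
python3 - <<'E'
from ik import *
K=[('pre',[.4325,.185,.104],-.06),('pre2',[.4325,.185,.104],-.03),('open',[.4325,.185,.104],.012),('lift',[.4325,.185,.116],.012),('shutlift',[.444,.195,.116],.012),('shut',[.444,.195,.106],.012)]
for az in(-12,-6,0,6,30,36,42,48):
  for t in(28,32,36):
    z=zdir(t,az); out=[]
    for n,k,s in K:
      q,e,a=ik(np.array(k)+s*z,z); out.append(f"{n}:{e:.1f}/{a:.1f} q3 {q[2]:.2f} q4 {q[3]:.2f} q5 {q[4]:.2f}")
    print(az,t,' | '.join(out))
E
```

```text
-12 28 pre:0.0/0.0 q3 2.20 q4 -0.70 q5 0.53 | pre2:0.0/0.0 q3 2.22 q4 -0.80 q5 0.45 | open:0.2/0.7 q3 2.23 q4 -0.96 q5 0.37 | lift:0.0/0.0 q3 2.22 q4 -0.93 q5 0.39 | shutlift:0.0/0.0 q3 2.19 q4 -0.90 q5 0.40 | shut:0.0/0.0 q3 2.20 q4 -0.96 q5 0.38
-12 32 pre:0.0/0.0 q3 2.25 q4 -0.92 q5 0.51 | pre2:0.5/1.6 q3 2.25 q4 -0.96 q5 0.45 | open:1.3/4.5 q3 2.22 q4 -0.96 q5 0.39 | lift:1.0/3.4 q3 2.22 q4 -0.96 q5 0.40 | shutlift:0.8/3.0 q3 2.20 q4 -0.96 q5 0.41 | shut:1.1/3.8 q3 2.19 q4 -0.96 q5 0.40
-12 36 pre:1.0/3.4 q3 2.25 q4 -0.96 q5 0.53 | pre2:1.6/5.5 q3 2.24 q4 -0.96 q5 0.47 | open:2.4/8.3 q3 2.21 q4 -0.96 q5 0.41 | lift:2.1/7.2 q3 2.22 q4 -0.96 q5 0.42 | shutlift:1.9/6.8 q3 2.19 q4 -0.96 q5 0.43 | shut:2.1/7.6 q3 2.19 q4 -0.96 q5 0.42
-6 28 pre:0.0/0.0 q3 2.24 q4 -0.66 q5 0.46 | pre2:0.0/0.0 q3 2.25 q4 -0.78 q5 0.38 | open:0.3/0.9 q3 2.25 q4 -0.96 q5 0.29 | lift:0.0/0.0 q3 2.25 q4 -0.94 q5 0.31 | shutlift:0.0/0.0 q3 2.22 q4 -0.90 q5 0.32 | shut:0.1/0.3 q3 2.23 q4 -0.96 q5 0.31
-6 32 pre:0.0/0.0 q3 2.29 q4 -0.93 q5 0.42 | pre2:0.6/1.9 q3 2.28 q4 -0.96 q5 0.36 | open:1.4/4.7 q3 2.25 q4 
[... 4052 characters left out ...]
.26 q4 0.73 q5 0.61 | pre2:0.0/0.0 q3 2.27 q4 0.84 q5 0.53 | open:0.0/0.0 q3 2.28 q4 1.04 q5 0.43 | lift:0.0/0.0 q3 2.27 q4 0.96 q5 0.45 | shutlift:0.0/0.0 q3 2.24 q4 0.94 q5 0.45 | shut:0.0/0.0 q3 2.25 q4 1.00 q5 0.43
48 32 pre:0.0/0.0 q3 2.31 q4 0.92 q5 0.61 | pre2:0.0/0.0 q3 2.32 q4 1.06 q5 0.53 | open:0.0/0.0 q3 2.33 q4 1.30 q5 0.45 | lift:0.0/0.0 q3 2.32 q4 1.21 q5 0.47 | shutlift:0.0/0.0 q3 2.29 q4 1.20 q5 0.46 | shut:0.0/0.0 q3 2.30 q4 1.27 q5 0.44
48 36 pre:0.0/0.0 q3 2.37 q4 1.10 q5 0.63 | pre2:0.0/0.0 q3 2.38 q4 1.27 q5 0.57 | open:0.0/0.0 q3 2.38 q4 1.53 q5 0.51 | lift:0.0/0.0 q3 2.36 q4 1.44 q5 0.52 | shutlift:0.0/0.0 q3 2.34 q4 1.44 q5 0.50 | shut:0.0/0.0 q3 2.35 q4 1.51 q5 0.50
```

```bash
python3 -m crank '[{"fingers":55,"dx":21,"dy":0,"dz":-13,"yaw":0},{"fingers":55,"dx":21,"dy":0,"dz":-13,"yaw":0},{"fingers":55,"dx":21,"dy":0,"dz":-13,"yaw":0},{"fingers":55,"dx":21,"dy":0,"dz":-13,"yaw":0}]'; python3 -c "
from h import *
s=st();M=rot(s);print(s['tcp_pos'],s['q'],M.round(3),s['finger_gap'],s['wrist_force'])"
```

```text
clock: 20.0
tcp_pos: [0.3123, 0.1643, 0.1987]
tcp_rot: [-3.119, 0.505, -2.899]
wrist_force: [0.4, 1.2, 1.0]
finger_gap: 0.0472
[0.31233415 0.16433625 0.19869765] [ 0.38540205 -0.19005868  2.37580923 -0.20447872  0.46645306 -1.26202618] [[-0.85  -0.229  0.475]
 [-0.21   0.973  0.094]
 [-0.484 -0.02  -0.875]] 0.04721229721628522 [0.3563498  1.24083708 1.01414445]
```

```bash
python3 -m crank '[{"fingers":55,"dx":25,"dy":0,"dz":0,"yaw":0},{"fingers":55,"dx":25,"dy":0,"dz":0,"yaw":0},{"fingers":55,"dx":25,"dy":0,"dz":0,"yaw":0},{"fingers":55,"dx":25,"dy":0,"dz":0,"yaw":0}]'; python3 -c "
from h import *
s=st();M=rot(s);print(s['tcp_pos'],s['q'],M.round(3),s['finger_gap'],s['wrist_force'])"
```

```text
clock: 20.4
tcp_pos: [0.2441, 0.169, 0.2064]
tcp_rot: [-3.102, 0.464, -2.908]
wrist_force: [-0.2, 0.4, 0.3]
finger_gap: 0.0469
[0.24409405 0.16903302 0.20639394] [ 0.64147927 -0.28123451  2.37601016 -0.35452325  0.66200603 -0.91532599] [[-0.87  -0.214  0.444]
 [-0.207  0.976  0.065]
 [-0.447 -0.035 -0.894]] 0.04693955903389245 [-0.17911218  0.36605799  0.3016486 ]
```

```bash
python3 - <<'E'
from ik import *
from h import st,rot,rows
s=st(); M=rot(s); z=M[:,2]
def ik2(pos,z,q0):
    f=lambda q:np.concatenate([(fkM([*q,0],p)[0]-pos)*10,fkM([*q,0],p)[1]-z])
    r=least_squares(f,np.clip(q0,lo[:5]+.002,hi[:5]-.002),bounds=(lo[:5]+[0,0,0,0,.001],hi[:5])); x,zz=fkM([*r.x,0],p)
    return r.x,np.linalg.norm(x-pos)*1000,np.degrees(np.arccos(np.clip(zz@z,-1,1)))
q=s['q'][:5]
for w in([.244,.169,.206],[.28,.25,.28],[.26,.37,.40],[.2,.45,.5],[.1,.55,.6],[0,.6,.7],[-.05,.6,.75],[-.05,.6,.8],[-.05,.6,.85]):
    q,e,a=ik2(np.array(w),z,q); print(w,q.round(2),round(e,1),round(a,1))
print(rows(s,[.26,.37,.40]),M.T@np.array([-.26,.21,.35])*1000)
E
```

```text
[0.244, 0.169, 0.206] [ 0.64 -0.28  2.38 -0.36  0.66] 0.0 0.0
[0.28, 0.25, 0.28] [ 0.83 -0.21  2.12 -0.37  0.89] 0.0 0.0
[0.26, 0.37, 0.4] [ 1.11 -0.12  1.76 -0.4   1.25] 0.0 0.0
[0.2, 0.45, 0.5] [ 1.33 -0.04  1.46 -0.43  1.54] 0.0 0.0
[0.1, 0.55, 0.6] [ 1.56  0.13  1.05 -0.48  1.85] 0.0 0.0
[0, 0.6, 0.7] [ 1.74  0.31  0.58 -0.58  2.17] 0.0 0.0
[-0.05, 0.6, 0.75] [ 1.82  0.41  0.3  -0.68  2.36] 0.0 0.0
[-0.05, 0.6, 0.8] [ 1.84  0.4   0.21 -0.75  2.34] 4.0 5.9
[-0.05, 0.6, 0.85] [ 1.89  0.35  0.21 -0.8   2.25] 8.7 13.9
[-142.06964617  185.90945477 -152.89840211] [  26.19930897  248.35041482 -414.5306595 ]
```

```bash
python3 -m crank '[{"fingers":55,"dx":-24,"dy":31,"dz":-25,"yaw":0},{"fingers":55,"dx":-24,"dy":31,"dz":-25,"yaw":0},{"fingers":55,"dx":-24,"dy":31,"dz":-25,"yaw":0},{"fingers":55,"dx":-24,"dy":31,"dz":-25,"yaw":0},{"fingers":55,"dx":-24,"dy":31,"dz":-25,"yaw":0},{"fingers":55,"dx":-24,"dy":31,"dz":-25,"yaw":0}]'; python3 -m crank '[{"fingers":55,"dx":-1,"dy":28,"dz":-36,"yaw":0},{"fingers":55,"dx":-1,"dy":28,"dz":-36,"yaw":0},{"fingers":55,"dx":-1,"dy":28,"dz":-36,"yaw":0},{"fingers":55,"dx":-1,"dy":28,"dz":-36,"yaw":0},{"fingers":55,"dx":-1,"dy":28,"dz":-36,"yaw":0},{"fingers":55,"dx":-1,"dy":28,"dz":-36,"yaw":0},{"fingers":55,"dx":-1,"dy":28,"dz":-36,"yaw":0},{"fingers":55,"dx":-1,"dy":28,"dz":-36,"yaw":0}]'; python3 -c "
from h import *
s=st();M=rot(s);print(s['tcp_pos'],s['q'],M.round(3),s['wrist_force'])"
```

```text
clock: 21.0
tcp_pos: [0.2534, 0.3677, 0.3951]
tcp_rot: [-3.094, 0.449, -2.906]
wrist_force: [0.8, 1.2, -0.3]
finger_gap: 0.0468
clock: 21.8
tcp_pos: [0.082, 0.5782, 0.6601]
tcp_rot: [-3.101, 0.448, -2.909]
wrist_force: [1.0, -0.1, 0.7]
finger_gap: 0.0468
[0.08202501 0.57822546 0.66008566] [ 1.58786185  0.21275558  0.80584619 -0.49744438  2.01245211 -0.44800412] [[-0.877 -0.214  0.43 ]
 [-0.208  0.976  0.06 ]
 [-0.433 -0.037 -0.901]] [ 0.95027085 -0.08951527  0.73610615]
```

```bash
python3 -m crank '[{"fingers":55,"dx":-20,"dy":19,"dz":-38,"yaw":0},{"fingers":55,"dx":-20,"dy":19,"dz":-38,"yaw":0},{"fingers":55,"dx":-20,"dy":22,"dz":-35,"yaw":0},{"fingers":55,"dx":-20,"dy":26,"dz":-30,"yaw":0},{"fingers":55,"dx":-20,"dy":28,"dz":-28,"yaw":0},{"fingers":55,"dx":-20,"dy":28,"dz":-28,"yaw":0}]'; python3 -c "
from h import *
s=st();M=rot(s);print(s['tcp_pos'],s['q'],M.round(3),s['wrist_force'])"
```

```text
clock: 22.4
tcp_pos: [0.0789, 0.6564, 0.7718]
tcp_rot: [3.123, 0.501, -2.891]
wrist_force: [-0.5, 0.2, -0.5]
finger_gap: 0.0469
[0.07886157 0.6563883  0.77181941] [ 1.61028682  0.43422228  0.21448358 -0.64090637  2.24839645 -0.68708253] [[-0.85  -0.257  0.461]
 [-0.218  0.966  0.137]
 [-0.48   0.016 -0.877]] [-0.46615853  0.16354789 -0.54279371]
```

```bash
python3 -m crank '[{"fingers":55,"dx":-9,"dy":34,"dz":-28,"yaw":0},{"fingers":55,"dx":-9,"dy":34,"dz":-28,"yaw":0},{"fingers":55,"dx":-9,"dy":34,"dz":-28,"yaw":0},{"fingers":55,"dx":-9,"dy":34,"dz":-28,"yaw":0}]'; python3 -c "
from h import *
s=st();M=rot(s);print(s['tcp_pos'],s['q'],M.round(3),s['wrist_force'])"
```

```text
clock: 22.8
tcp_pos: [0.0349, 0.6931, 0.7852]
tcp_rot: [3.007, 0.569, -2.904]
wrist_force: [-0.5, 0.5, 0.2]
finger_gap: 0.047
[0.03494253 0.69305875 0.78520244] [ 1.69929374  0.43805884  0.21425964 -0.66458855  2.15001132 -0.61601897] [[-0.819 -0.303  0.487]
 [-0.198  0.946  0.256]
 [-0.539  0.113 -0.835]] [-0.54409837  0.47188222  0.22108605]
```

```bash
python3 -m crank '[{"fingers":55,"dx":25,"dy":28,"dz":-29,"yaw":0},{"fingers":55,"dx":25,"dy":28,"dz":-29,"yaw":0},{"fingers":55,"dx":25,"dy":28,"dz":-29,"yaw":0},{"fingers":55,"dx":25,"dy":28,"dz":-29,"yaw":0}]'; python3 -c "
from h import *
s=st();M=rot(s);print(s['tcp_pos'],s['q'],M.round(3),s['wrist_force'])"
```

```text
clock: 23.2
tcp_pos: [-0.122, 0.6959, 0.7728]
tcp_rot: [2.92, 0.605, -2.92]
wrist_force: [-1.0, 1.1, -0.1]
finger_gap: 0.047
[-0.1220145   0.69588509  0.77277791] [ 1.95593168  0.47699714  0.21435403 -0.76315839  2.13811444 -0.43120542] [[-0.803 -0.336  0.493]
 [-0.181  0.924  0.337]
 [-0.568  0.181 -0.803]] [-0.95128001  1.08803026 -0.09106142]
```

```bash
cat >> ik.py <<'E'
def ik2(pos,z,q0):
    f=lambda q:np.concatenate([(fkM([*q,0],p)[0]-pos)*10,fkM([*q,0],p)[1]-z])
    r=least_squares(f,np.clip(q0,lo[:5]+.002,hi[:5]-.002),bounds=(lo[:5]+[0,0,0,0,.001],hi[:5])); x,zz=fkM([*r.x,0],p)
    return r.x,np.linalg.norm(x-pos)*1000,np.degrees(np.arccos(np.clip(zz@z,-1,1))),zz
E
python3 - <<'E'
from ik import *
from h import st,rot,rows
s=st(); M=rot(s); z=M[:,2]
for zz0 in (z,zdir(31,39)):
  q=s['q'][:5]
  for w in([-.122,.695,.772],[0,.58,.68],[.12,.47,.6],[.24,.36,.5],[.35,.25,.42],[.4,.18,.34],[.4,.17,.28],[.398,.165,.22],[.3965,.159,.17],[.415,.172,.137],[.438,.188,.095],[.438,.188,.105],[.45,.2,.107]):
    q,e,a,_=ik2(np.array(w),zz0,q); print(w,q.round(2),round(e,1),round(a,1))
print(rows(s,[.35,.25,.42]))
E
```

```text
[-0.122, 0.695, 0.772] [ 1.96  0.47  0.22 -0.76  2.13] 0.0 0.0
[0, 0.58, 0.68] [ 1.81  0.08  1.   -0.61  1.76] 0.0 0.0
[0.12, 0.47, 0.6] [ 1.56 -0.17  1.42 -0.51  1.5 ] 0.0 0.0
[0.24, 0.36, 0.5] [ 1.05 -0.36  1.77 -0.28  1.16] 0.0 0.0
[0.35, 0.25, 0.42] [ 0.3  -0.4   1.97  0.21  0.97] 0.0 0.0
[0.4, 0.18, 0.34] [-0.07 -0.3   2.11  0.5   0.87] 0.0 0.0
[0.4, 0.17, 0.28] [-0.11 -0.23  2.23  0.63  0.73] 0.0 0.0
[0.398, 0.165, 0.22] [-0.14 -0.11  2.34  0.84  0.57] 0.0 0.0
[0.3965, 0.159, 0.17] [-0.14  0.02  2.38  0.97  0.49] 1.5 3.1
[0.415, 0.172, 0.137] [-0.07  0.15  2.38  1.2   0.39] 1.8 3.8
[0.438, 0.188, 0.095] [-0.01  0.32  2.38  1.67  0.34] 1.7 3.7
[0.438, 0.188, 0.105] [-0.01  0.29  2.38  1.62  0.34] 1.4 3.1
[0.45, 0.2, 0.107] [0.03 0.31 2.38 1.82 0.34] 0.5 1.1
[-0.122, 0.695, 0.772] [ 1.91  0.45  0.21 -0.63  2.15] 0.7 1.3
[0, 0.58, 0.68] [ 1.74  0.08  0.96 -0.48  1.79] 0.0 0.0
[0.12, 0.47, 0.6] [ 1.46 -0.17  1.37 -0.37  1.53] 0.0 0.0
[0.24, 0.36, 0.5] [ 0.94 -0.33  1.71 -0.14  1.25] 0.0 0.0
[0.35, 0.25, 0.42] [ 0.28 -0.35  1.89  0.23  1.1 ] 0.0 0.0
[0.4, 0.18, 0.34] [-0.04 -0.25  2.03  0.42  0.98] 0.0 0.0
[0.4, 0.17, 0.28] [-0.08 -0.19  2.14  0.5   0.84] 0.0 0.0
[0.398, 0.165, 0.22] [-0.1  -0.09  2.25  0.62  0.67] 0.0 0.0
[0.3965, 0.159, 0.17] [-0.13  0.03  2.34  0.82  0.53] 0.0 0.0
[0.415, 0.172, 0.137] [-0.07  0.15  2.35  1.03  0.42] 0.0 0.0
[0.438, 0.188, 0.095] [-0.01  0.3   2.35  1.41  0.34] 0.0 0.0
[0.438, 0.188, 0.105] [-0.01  0.27  2.34  1.3   0.35] 0.0 0.0
[0.45, 0.2, 0.107] [0.03 0.28 2.3  1.24 0.33] 0.0 0.0
[ -97.70220598 -634.74624686  365.53377231]
```

```bash
python3 -m crank '[{"fingers":55,"dx":-6.5,"dy":-42,"dz":24,"yaw":0},{"fingers":55,"dx":-6.5,"dy":-42,"dz":24,"yaw":0},{"fingers":55,"dx":-6.5,"dy":-42,"dz":24,"yaw":0},{"fingers":55,"dx":-6.5,"dy":-42,"dz":24,"yaw":0},{"fingers":55,"dx":-6.5,"dy":-42,"dz":24,"yaw":0},{"fingers":55,"dx":-6.5,"dy":-42,"dz":24,"yaw":0},{"fingers":55,"dx":-6.5,"dy":-42,"dz":24,"yaw":0},{"fingers":55,"dx":-6.5,"dy":-42,"dz":24,"yaw":0},{"fingers":55,"dx":-6.5,"dy":-42,"dz":24,"yaw":0},{"fingers":55,"dx":-6.5,"dy":-42,"dz":24,"yaw":0}]'; python3 -c "
from h import *
s=st();M=rot(s);print(s['tcp_pos'],s['q'],M.round(3),s['wrist_force'],rows(s,[.35,.25,.42]),rows(s,[.4,.175,.33]))"
```

```text
clock: 24.2
tcp_pos: [0.1726, 0.4192, 0.5347]
tcp_rot: [2.894, 0.611, -2.896]
wrist_force: [0.6, 0.3, 0.6]
finger_gap: 0.0471
[0.17263677 0.41920061 0.53471206] [ 1.34474645 -0.29183693  1.65671475 -0.41437922  1.26708497 -0.52925369] [[-0.794 -0.372  0.48 ]
 [-0.199  0.906  0.373]
 [-0.574  0.201 -0.794]] [0.59215522 0.30302632 0.58105204] [ -41.2915944  -242.40045431  113.05946891] [ -14.39185636 -347.046326    180.5179423 ]
```

```bash
python3 -m crank '[{"fingers":55,"dx":-5,"dy":-43,"dz":18,"yaw":0},{"fingers":55,"dx":-5,"dy":-43,"dz":18,"yaw":0},{"fingers":55,"dx":-5,"dy":-43,"dz":18,"yaw":0},{"fingers":55,"dx":-4,"dy":-43,"dz":20,"yaw":0},{"fingers":55,"dx":0,"dy":-43,"dz":22,"yaw":0},{"fingers":55,"dx":0,"dy":-43,"dz":25,"yaw":0},{"fingers":55,"dx":0,"dy":-43,"dz":25,"yaw":0},{"fingers":55,"dx":2,"dy":-40,"dz":25,"yaw":0}]'; python3 -c "
from h import *
s=st();M=rot(s);print(s['tcp_pos'],s['q'],M.round(3),s['wrist_force'],rows(s,[.4,.175,.33]))"
```

```text
clock: 25.0
tcp_pos: [0.3602, 0.2186, 0.3763]
tcp_rot: [2.894, 0.623, -2.878]
wrist_force: [-0.2, 0.0, -0.1]
finger_gap: 0.047
[0.36015073 0.2185762  0.37633836] [ 0.03609579 -0.3946979   2.0795318   0.46739613  0.94942681 -2.0544031 ] [[-0.784 -0.39   0.482]
 [-0.211  0.899  0.384]
 [-0.583  0.199 -0.787]] [-0.23830397  0.04294068 -0.08385691] [  4.98884977 -63.95724158  38.97018709]
```

```bash
cat >> ik.py <<'E'
def fkR(q):
    A=R.from_euler('z',q[0])*R.from_euler('y',q[1])*R.from_euler('y',q[2])*R.from_euler('z',q[3])*R.from_euler('y',q[4])
    return A.as_matrix()
def q6of(q5,M): # yaw of tool in wrist frame
    N=fkR(q5).T@M; return np.arctan2(N[1,0],N[0,0])
E
python3 - <<'E'
from ik import *
from h import st,rot,rows
s=st(); M=rot(s); z=M[:,2]
c=q6of(s['q'][:5],M)-s['q'][5]; print('c',c, fkR(s['q'][:5]).T@M)
g=np.array([-.39,.92,0])
q=s['q'][:5]
for w in([.4,.175,.33],[.398,.165,.22],[.3965,.159,.17],[.415,.172,.137],[.438,.188,.095],[.45,.2,.107]):
    q,e,a,zz=ik2(np.array(w),z,q)
    y=g-(g@zz)*zz;y/=np.linalg.norm(y);x=np.cross(y,zz);Md=np.stack([x,y,zz],1)
    print(w,q.round(2),round(e,1),round(a,1),'zz',zz.round(3),'q6 des',round(q6of(q,Md)-c,3),'q6 if const',round(q6of(q,M)-c,3))
y=g-(g@z)*z;y/=np.linalg.norm(y);print('yaw needed',np.degrees(np.arctan2(z@np.cross(M[:,1],y),M[:,1]@y)))
E
```

```text
c 1.5707963267948966 [[ 8.85323625e-01  4.64975352e-01  5.22711995e-16]
 [-4.64975352e-01  8.85323625e-01  3.78158996e-16]
 [-2.42755567e-16 -6.05502197e-16  1.00000000e+00]]
[0.4, 0.175, 0.33] [-0.17 -0.29  2.14  0.62  0.91] 0.0 0.0 zz [ 0.482  0.384 -0.787] q6 des -2.494 q6 if const -2.381
[0.398, 0.165, 0.22] [-0.22 -0.09  2.35  0.92  0.65] 0.0 0.0 zz [ 0.482  0.384 -0.787] q6 des -2.939 q6 if const -2.826
[0.3965, 0.159, 0.17] [-0.21  0.04  2.38  1.02  0.57] 1.7 3.5 zz [ 0.432  0.376 -0.82 ] q6 des -3.085 q6 if const -2.982
[0.415, 0.172, 0.137] [-0.14  0.17  2.38  1.22  0.48] 2.0 4.2 zz [ 0.421  0.375 -0.826] q6 des -3.255 q6 if const -3.154
[0.438, 0.188, 0.095] [-0.07  0.33  2.38  1.61  0.42] 1.9 4.1 zz [ 0.423  0.376 -0.825] q6 des -3.615 q6 if const -3.514
[0.45, 0.2, 0.107] [-0.04  0.32  2.38  1.73  0.41] 0.7 1.5 zz [ 0.461  0.381 -0.802] q6 des -3.698 q6 if const -3.589
yaw needed -6.492548736514419
```

```bash
python3 -m crank '[{"fingers":55,"dx":0,"dy":0,"dz":0,"yaw":8.5},{"fingers":55,"dx":0,"dy":0,"dz":0,"yaw":8.5},{"fingers":55,"dx":0,"dy":0,"dz":0,"yaw":8.5},{"fingers":55,"dx":0,"dy":0,"dz":0,"yaw":8.5},{"fingers":55,"dx":0,"dy":0,"dz":0,"yaw":8.5},{"fingers":55,"dx":0,"dy":0,"dz":0,"yaw":8.5},{"fingers":55,"dx":0,"dy":0,"dz":0,"yaw":8.5},{"fingers":55,"dx":0,"dy":0,"dz":0,"yaw":8.5},{"fingers":55,"dx":0,"dy":0,"dz":0,"yaw":8.5},{"fingers":55,"dx":0,"dy":0,"dz":0,"yaw":8.5}]'; python3 -m crank '[{"fingers":55,"dx":0,"dy":0,"dz":0,"yaw":8.5},{"fingers":55,"dx":0,"dy":0,"dz":0,"yaw":8.5},{"fingers":55,"dx":0,"dy":0,"dz":0,"yaw":8.5},{"fingers":55,"dx":0,"dy":0,"dz":0,"yaw":8.5},{"fingers":55,"dx":0,"dy":0,"dz":0,"yaw":8.5},{"fingers":55,"dx":0,"dy":0,"dz":0,"yaw":8.5},{"fingers":55,"dx":0,"dy":0,"dz":0,"yaw":8.5},{"fingers":55,"dx":0,"dy":0,"dz":0,"yaw":8.5},{"fingers":55,"dx":0,"dy":0,"dz":0,"yaw":8.5},{"fingers":55,"dx":0,"dy":0,"dz":0,"yaw":8.5}]'; cat > chk.py <<'E'
from ik import *
from h import *
s=st();M=rot(s);z=M[:,2];print(s['tcp_pos'].round(4),s['q'].round(3),M.round(3),s['wrist_force'].round(1),'gap',s['finger_gap'].round(4))
g=-np.array([-.39,.92,0]);y=g-(g@z)*z;y/=np.linalg.norm(y);print('yaw needed',np.degrees(np.arctan2(z@np.cross(M[:,1],y),M[:,1]@y)))
E
cat >> chk.py <<'E'
import sys
k=np.array([.4325,.185,.104])
for b in(.1,.06,.0,-.012): print('to knob back',b,rows(s,k-b*z).round(1))
E
python3 chk.py
```

```text
clock: 26.0
tcp_pos: [0.366, 0.2129, 0.3798]
tcp_rot: [2.481, -0.144, 2.031]
wrist_force: [-0.4, 0.0, 0.3]
finger_gap: 0.0471
clock: 27.0
tcp_pos: [0.3666, 0.2178, 0.389]
tcp_rot: [-3.015, -0.682, 0.435]
wrist_force: [0.4, -0.1, -0.3]
finger_gap: 0.0471Traceback (most recent call last):
  File "chk.py", line 3, in <module>
    s=st();M=rot(s);z=M[:,2];print(s['tcp_pos'].round(4),s['q'].round(3),M.round(3),s['wrist_force'].round(1),'gap',s['finger_gap'].round(4))
                                                                                                                    ^^^^^^^^^^^^^^^^^^^^^
AttributeError: 'float' object has no attribute 'round'
```

```bash
sed -i "s/s\['finger_gap'\].round(4)/round(s['finger_gap'],4)/" chk.py; cat >> chk.py <<'E'
t=np.degrees(np.arccos(-z[2]));print('tilt',t,'az',np.degrees(np.arctan2(z[1],z[0])))
E
python3 chk.py
```

```text
[0.3666 0.2178 0.389 ] [ 0.045 -0.409  2.071  0.458  0.929  0.963] [[ 0.704  0.49   0.514]
 [ 0.327 -0.866  0.378]
 [ 0.631 -0.098 -0.77 ]] [ 0.4 -0.1 -0.3] gap 0.0471
yaw needed 1.5349918521391077
to knob back 0.1 [-144.    88.7  140.9]
to knob back 0.06 [-144.    88.7  180.9]
to knob back 0.0 [-144.    88.7  240.9]
to knob back -0.012 [-144.    88.7  252.9]
tilt 39.648850438888594 az 36.34259562642013
```

```bash
python3 -m crank '[{"fingers":55,"dx":-29,"dy":18,"dz":28,"yaw":1.5},{"fingers":55,"dx":-29,"dy":18,"dz":28,"yaw":0},{"fingers":55,"dx":-29,"dy":18,"dz":28,"yaw":0},{"fingers":55,"dx":-29,"dy":18,"dz":28,"yaw":0},{"fingers":55,"dx":-28,"dy":17,"dz":26,"yaw":0}]'; python3 chk.py
```

```text
clock: 27.5
tcp_pos: [0.4035, 0.1522, 0.2167]
tcp_rot: [-3.006, -0.678, 0.415]
wrist_force: [0.8, 1.0, 0.6]
finger_gap: 0.0472
[0.4035 0.1522 0.2167] [-0.27  -0.082  2.376  1.005  0.63   0.062] [[ 0.713  0.477  0.514]
 [ 0.314 -0.873  0.374]
 [ 0.627 -0.105 -0.772]] [0.8 1.  0.6] gap 0.0472
yaw needed 0.619316154367918
to knob back 0.1 [-39.7  -3.   14.1]
to knob back 0.06 [-39.7  -3.   54.1]
to knob back 0.0 [-39.7  -3.  114.1]
to knob back -0.012 [-39.7  -3.  126.1]
tilt 39.48617226383277 az 35.99331188210216
```

```bash
python3 -m crank '[{"fingers":55,"dx":-20,"dy":-2,"dz":10,"yaw":0.6},{"fingers":55,"dx":-20,"dy":-2,"dz":10,"yaw":0},{"fingers":55,"dx":-20,"dy":0,"dz":10,"yaw":0}]'; python3 chk.py
```

```text
clock: 27.8
tcp_pos: [0.4082, 0.1488, 0.1888]
tcp_rot: [-2.994, -0.629, 0.407]
wrist_force: [-0.3, 0.8, -0.0]
finger_gap: 0.0469
[0.4082 0.1488 0.1888] [-0.249  0.003  2.375  1.028  0.584  0.032] [[ 0.742  0.471  0.476]
 [ 0.32  -0.874  0.366]
 [ 0.589 -0.119 -0.8  ]] [-0.3  0.8 -0. ] gap 0.0469
yaw needed 0.28506279891042496
to knob back 0.1 [-20.3 -10.   -7.4]
to knob back 0.06 [-20.3 -10.   32.6]
to knob back 0.0 [-20.3 -10.   92.6]
to knob back -0.012 [-20.3 -10.  104.6]
tilt 36.91648677528198 az 37.53734876308357
```

```bash
python3 -m crank '[{"fingers":55,"dx":-18,"dy":-6,"dz":0,"yaw":0},{"fingers":55,"dx":-18,"dy":-6,"dz":0,"yaw":0},{"fingers":55,"dx":-18,"dy":-3,"dz":0,"yaw":0}]'; python3 chk.py
```

```text
clock: 28.1
tcp_pos: [0.3881, 0.1476, 0.1876]
tcp_rot: [-2.99, -0.59, 0.418]
wrist_force: [-0.5, -0.9, 1.0]
finger_gap: 0.0468
[0.3881 0.1476 0.1876] [-0.256 -0.029  2.376  0.92   0.619  0.127] [[ 0.759  0.479  0.441]
 [ 0.338 -0.869  0.362]
 [ 0.557 -0.126 -0.821]] [-0.5 -0.9  1. ] gap 0.0468
yaw needed 0.8446251227835928
to knob back 0.1 [-0.2 -0.7  1.7]
to knob back 0.06 [-0.2 -0.7 41.7]
to knob back 0.0 [ -0.2  -0.7 101.7]
to knob back -0.012 [ -0.2  -0.7 113.7]
tilt 34.801522812959114 az 39.36262316773365
```

```bash
python3 -c "
from h import *
crop(snap('scene','s13'),170,270,210,310,6,'s13c');crop(snap('top','t13'),215,305,170,270,6,'t13c')"
```

```text
(no output)
```

View pics/s13c.png

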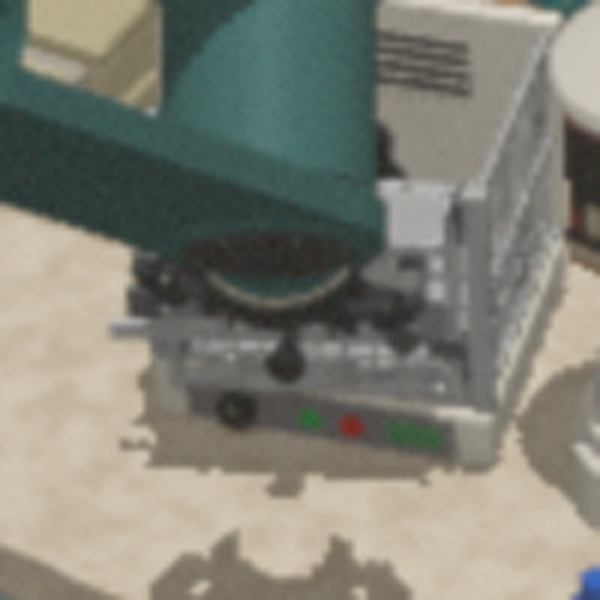

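View pics/t13c.png

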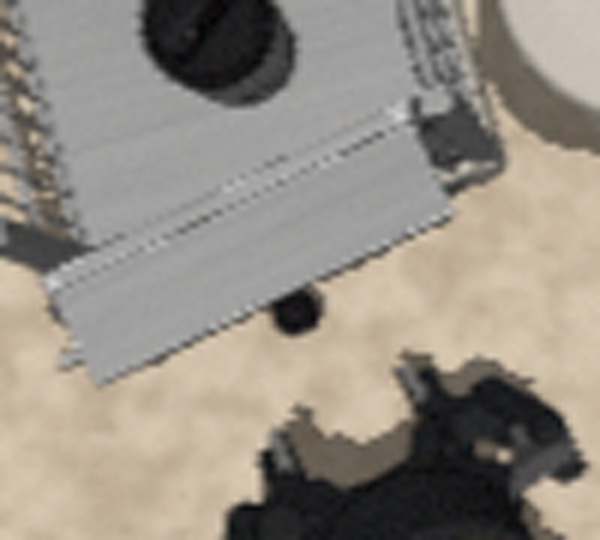

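```bash
python3 -m crank '[{"fingers":55,"dx":-5,"dy":0,"dz":25,"yaw":0.8},{"fingers":55,"dx":-4,"dy":0,"dz":25,"yaw":0},{"fingers":55,"dx":0,"dy":0,"dz":15,"yaw":0}]'; python3 chk.py
```

```text
clock: 28.5
tcp_pos: [0.4243, 0.1693, 0.1405]
tcp_rot: [-2.988, -0.584, 0.408]
wrist_force: [1.0, -0.2, 0.5]
finger_gap: 0.0472
[0.4243 0.1693 0.1405] [-0.126  0.167  2.375  1.236  0.448 -0.116] [[ 0.766  0.469  0.439]
 [ 0.331 -0.874  0.357]
 [ 0.551 -0.128 -0.824]] [ 1.  -0.2  0.5] gap 0.0472
yaw needed 0.335825959263614
to knob back 0.1 [ -8.6  -5.2 -60.7]
to knob back 0.06 [ -8.6  -5.2 -20.7]
to knob back 0.0 [-8.6 -5.2 39.3]
to knob back -0.012 [-8.6 -5.2 51.3]
tilt 34.46622633339826 az 39.05579505696757
```

```bash
python3 -m crank '[{"fingers":55,"dx":-14,"dy":-4,"dz":10,"yaw":0},{"fingers":55,"dx":-8,"dy":-1,"dz":10,"yaw":0}]'; python3 chk.py
```

```text
clock: 28.7
tcp_pos: [0.4287, 0.1769, 0.1206]
tcp_rot: [-2.988, -0.569, 0.413]
wrist_force: [-0.4, 0.1, 0.7]
finger_gap: 0.0473
[0.4287 0.1769 0.1206] [-0.09   0.232  2.375  1.354  0.412 -0.221] [[ 0.772  0.472  0.426]
 [ 0.338 -0.872  0.354]
 [ 0.539 -0.129 -0.833]] [-0.4  0.1  0.7] gap 0.0473
yaw needed 0.5785752354256932
to knob back 0.1 [ -3.3  -3.2 -81.7]
to knob back 0.06 [ -3.3  -3.2 -41.7]
to knob back 0.0 [-3.3 -3.2 18.3]
to knob back -0.012 [-3.3 -3.2 30.3]
tilt 33.64031053175905 az 39.71556203474393
```

```bash
python3 -m crank '[{"fingers":55,"dx":-10,"dy":-3,"dz":12,"yaw":0},{"fingers":55,"dx":-8,"dy":0,"dz":12,"yaw":0}]'; python3 chk.py; python3 -c "
from h import *
crop(snap('scene','s14'),170,270,210,310,6,'s14c');crop(snap('top','t14'),215,305,170,270,6,'t14c')"
```

```text
clock: 28.9
tcp_pos: [0.4357, 0.1849, 0.0971]
tcp_rot: [-2.989, -0.559, 0.418]
wrist_force: [-0.0, 0.5, -0.1]
finger_gap: 0.0471
[0.4357 0.1849 0.0971] [-0.054  0.311  2.375  1.54   0.383 -0.395] [[ 0.775  0.475  0.417]
 [ 0.344 -0.871  0.352]
 [ 0.53  -0.129 -0.838]] [-0.   0.5 -0.1] gap 0.0471
yaw needed 0.8148681667713225
to knob back 0.1 [   1.2   -2.4 -107. ]
to knob back 0.06 [  1.2  -2.4 -67. ]
to knob back 0.0 [ 1.2 -2.4 -7. ]
to knob back -0.012 [ 1.2 -2.4  5. ]
tilt 33.05678236290933 az 40.14059868090705
```

View pics/s14c.png

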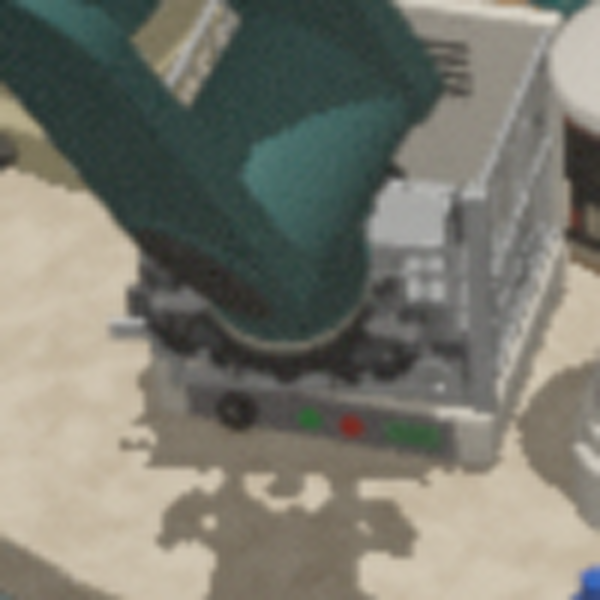

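View pics/t14c.png

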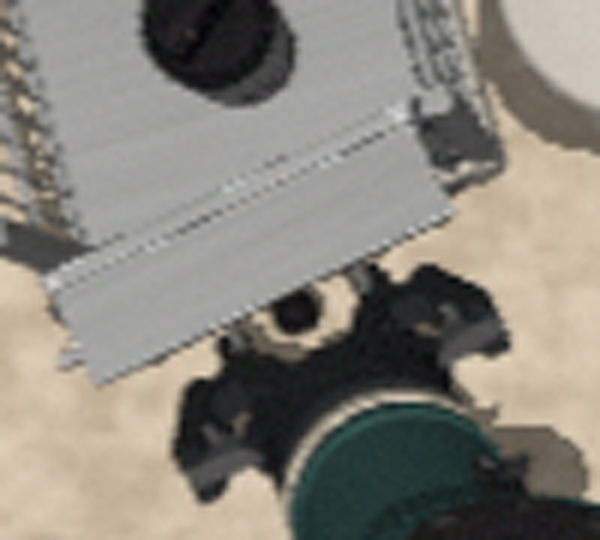

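```bash
python3 -m crank '[{"fingers":55,"dx":-4,"dy":-2,"dz":4,"yaw":0},{"fingers":0,"dx":0,"dy":0,"dz":0,"yaw":0},{"fingers":0,"dx":0,"dy":0,"dz":0,"yaw":0},{"fingers":0,"dx":0,"dy":0,"dz":0,"yaw":0},{"fingers":0,"dx":0,"dy":0,"dz":0,"yaw":0}]'; python3 chk.py; python3 -c "
from h import *
crop(snap('top','t15'),215,305,170,270,6,'t15c')"
```

```text
clock: 29.5
tcp_pos: [0.4357, 0.1875, 0.0942]
tcp_rot: [-2.988, -0.556, 0.418]
wrist_force: [1.3, 1.3, -3.4]
finger_gap: 0.0164
[0.4357 0.1875 0.0942] [-0.044  0.32   2.375  1.564  0.378 -0.412] [[ 0.776  0.475  0.415]
 [ 0.344 -0.871  0.351]
 [ 0.528 -0.13  -0.839]] [ 1.3  1.3 -3.4] gap 0.0164
yaw needed 0.822388733590828
to knob back 0.1 [   1.8   -0.6 -110.4]
to knob back 0.06 [  1.8  -0.6 -70.4]
to knob back 0.0 [  1.8  -0.6 -10.4]
to knob back -0.012 [ 1.8 -0.6  1.6]
tilt 32.93552219487475 az 40.24613827982172
```

View pics/t15c.png

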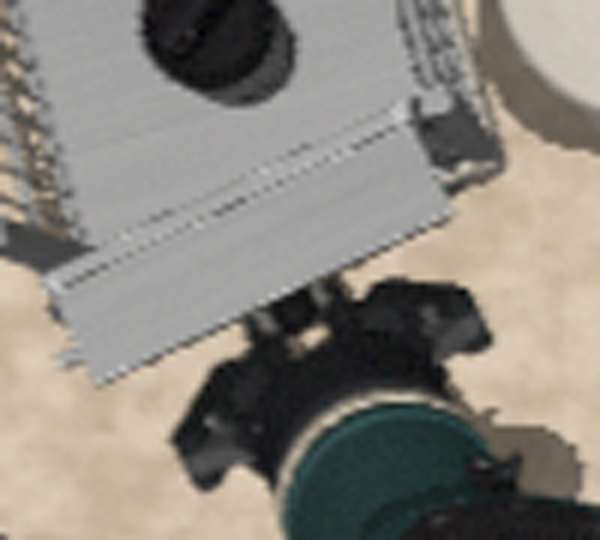

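```bash
python3 -m crank '[{"fingers":0,"dx":4,"dy":-1,"dz":-6,"yaw":0},{"fingers":0,"dx":4,"dy":-1,"dz":-6,"yaw":0},{"fingers":0,"dx":0,"dy":0,"dz":0,"yaw":0}]'; python3 chk.py; python3 -c "
from h import *
crop(snap('scene','s16'),170,270,210,310,6,'s16c')"
```

```text
clock: 29.85
tcp_pos: [0.4375, 0.1875, 0.1096]
tcp_rot: [-2.99, -0.558, 0.419]
wrist_force: [3.6, 2.2, -10.0]
finger_gap: 0.016
[0.4375 0.1875 0.1096] [-0.044  0.272  2.356  1.402  0.383 -0.237] [[ 0.775  0.475  0.416]
 [ 0.345 -0.87   0.351]
 [ 0.529 -0.128 -0.839]] [  3.6   2.2 -10. ] gap 0.016
yaw needed 0.8801349072882366
to knob back 0.1 [ -7.7   0.5 -98.2]
to knob back 0.06 [ -7.7   0.5 -58.2]
to knob back 0.0 [-7.7  0.5  1.8]
to knob back -0.012 [-7.7  0.5 13.8]
tilt 32.988111077714485 az 40.13974802076084
```

View pics/s16c.png

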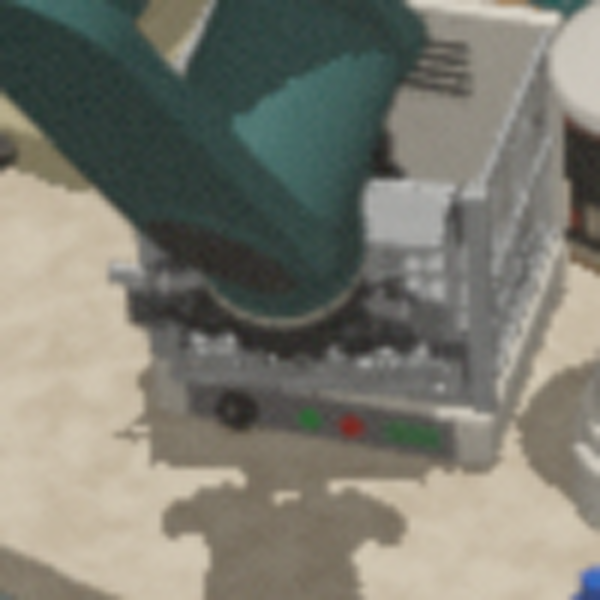

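```bash
python3 -m crank '[{"fingers":0,"dx":4,"dy":-1.5,"dz":4.5,"yaw":0},{"fingers":0,"dx":4.5,"dy":-1.6,"dz":4,"yaw":0},{"fingers":0,"dx":4.5,"dy":-1.6,"dz":4,"yaw":0}]'; python3 chk.py|head -4; python3 -c "
from h import *
crop(snap('top','t17'),215,305,170,270,6,'t17c')"
```

```text
clock: 30.2
tcp_pos: [0.4483, 0.1988, 0.1041]
tcp_rot: [-2.991, -0.552, 0.414]
wrist_force: [-8.9, -6.1, -4.2]
finger_gap: 0.0163
[0.4483 0.1988 0.1041] [ 0.003  0.298  2.331  1.422  0.356 -0.213] [[ 0.78   0.47   0.414]
 [ 0.343 -0.873  0.346]
 [ 0.524 -0.128 -0.842]] [-8.9 -6.1 -4.2] gap 0.0163
yaw needed 0.6519149840195986
```

View pics/t17c.png

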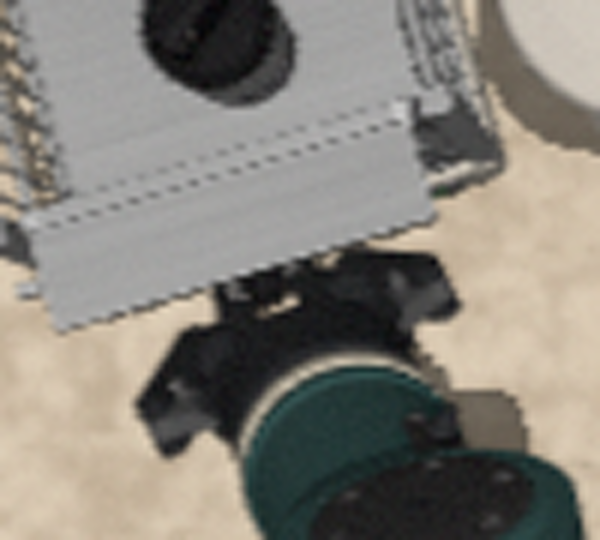

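```bash
python3 -m crank '[{"fingers":0,"dx":3,"dy":-1,"dz":-5,"yaw":0},{"fingers":0,"dx":3,"dy":-1,"dz":1,"yaw":0},{"fingers":0,"dx":3,"dy":-1,"dz":3,"yaw":0}]'; python3 chk.py|head -4; python3 -c "
from h import *
crop(snap('top','t18'),195,305,150,270,5,'t18c');crop(snap('scene','s18'),170,270,210,310,6,'s18c')"
```

```text
clock: 30.55
tcp_pos: [0.4498, 0.1995, 0.1054]
tcp_rot: [-3.005, -0.54, 0.42]
wrist_force: [-16.9, -19.4, 3.1]
finger_gap: 0.016
[0.4498 0.1995 0.1054] [ 0.023  0.289  2.318  1.344  0.338 -0.119] [[ 0.783  0.468  0.41 ]
 [ 0.35  -0.876  0.332]
 [ 0.514 -0.117 -0.85 ]] [-16.9 -19.4   3.1] gap 0.016
yaw needed 0.9437711402170369
```

View pics/t18c.png

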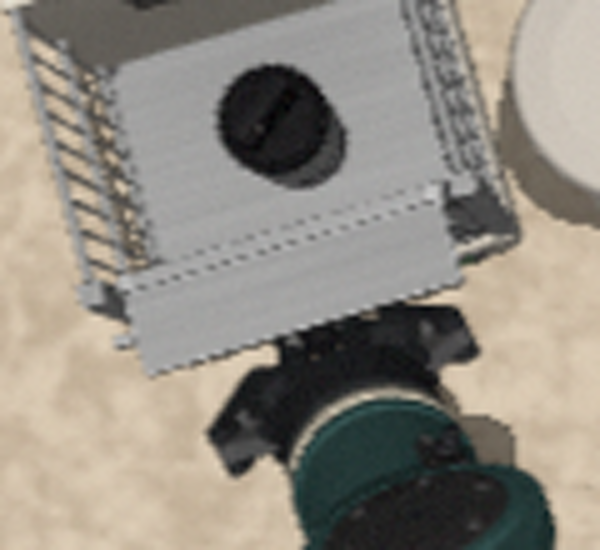

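View pics/s18c.png

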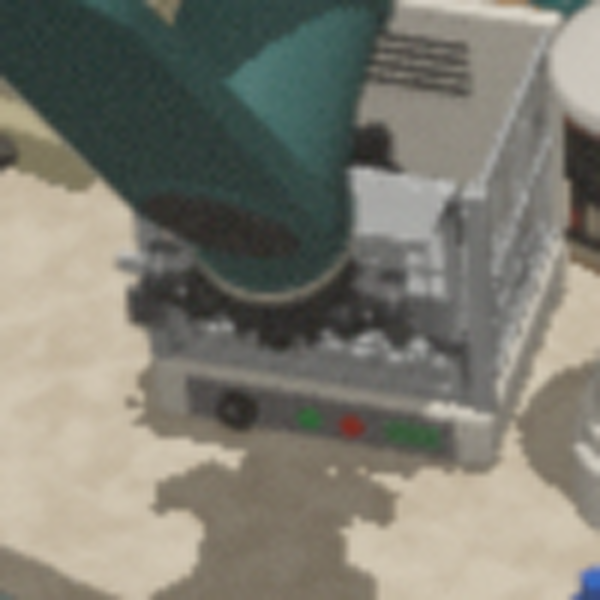

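```bash
python3 -c "
from h import *
print(tri((174.0,263.2),(230.3,213.2)))
for yaw in(16.5,17.5,18.2):
  a=np.radians(90+yaw)
  for th in(0,.05,.08):
    Y=np.array([np.cos(a+th),np.sin(a+th)]);O=np.array([-Y[1],Y[0]]);P=np.array([.5075,.121])+(.032+.154*np.cos(.18))*Y+.014*O;print(yaw,th,P,proj('top',[*P,.132]),proj('scene',[*P,.132]), 'knob',np.array([.5075,.121])+.089*Y+.038*O)
s=st();M=rot(s);print('grip pt',s['tcp_pos']-.010*M[:,2]+.0018*M[:,0], s['wrist_force'])
"
```

```text
(array([0.43923628, 0.2921457 , 0.11916492]), np.float64(0.0004417919451937949))
16.5 0 [0.44195632 0.29297864] (np.float64(172.29821483854232), np.float64(261.59154141968236)) (np.float64(230.14159381325948), np.float64(209.5008894391146)) knob [0.44578748 0.19554237]
16.5 0.05 [0.43344288 0.2894879 ] (np.float64(173.6030943055344), np.float64(265.1010477020762)) (np.float64(229.3762109274134), np.float64(211.42985170845233)) knob [0.44213904 0.19236487]
16.5 0.08 [0.42842233 0.2871907 ] (np.float64(174.47250080757428), np.float64(267.1738830848668)) (np.float64(228.98451100887002), np.float64(212.60015375655277)) knob [0.44002783 0.19037223]
17.5 0 [0.43896486 0.29180856] (np.float64(172.73309048013937), np.float64(262.82393713005575)) (np.float64(229.8585941707907), np.float64(210.17095446267638)) knob [0.44449594 0.19445399]
17.5 0.05 [0.43051364 0.28816976] (np.float64(174.1010666254948), np.float64(266.3101525797709)) (np.float64(229.14210545200646), np.float64(212.10961495599366)) knob [0.44090351 0.1912133 ]
17.5 0.08 [0.42553394 0.2857853 ] (np.float64(175.00779381411374), np.float64(268.3674907601994)) (np.float64(228.78026795101772), np.float64(213.28498254489722)) knob [0.43882739 0.18918411]
18.2 0 [0.43688321 0.29095851] (np.float64(173.05068642058615), np.float64(263.6820158135687)) (np.float64(229.67056422633118), np.float64(210.64212991033642)) knob [0.44360325 0.19367879]
18.2 0.05 [0.42847708 0.28721674] (np.float64(174.46260580896055), np.float64(267.1512664500999)) (np.float64(228.98853364916528), np.float64(212.58725577024111)) knob [0.44005068 0.19039445]
18.2 0.08 [0.42352688 0.28477162] (np.float64(175.3953058047798), np.float64(269.19736503854574)) (np.float64(228.64772916980476), np.float64(213.76596975078343)) knob [0.43799951 0.18834005]
grip pt [0.44699051 0.19670883 0.11435757] [ -4.11319291 -13.86370175  -7.25846103]
```

```bash
python3 -m crank '[{"fingers":50,"dx":0,"dy":0,"dz":0,"yaw":0},{"fingers":50,"dx":0,"dy":0,"dz":0,"yaw":0},{"fingers":50,"dx":0,"dy":0,"dz":0,"yaw":0},{"fingers":50,"dx":0,"dy":0,"dz":0,"yaw":0}]'; python3 chk.py|head -4; python3 -c "
from h import *
crop(snap('top','t19'),195,305,150,270,5,'t19c');crop(snap('scene','s19'),170,270,210,310,6,'s19c')"
```

```text
clock: 31.05
tcp_pos: [0.4495, 0.2002, 0.1039]
tcp_rot: [-3.003, -0.538, 0.418]
wrist_force: [-0.1, -0.4, -0.7]
finger_gap: 0.0428
[0.4495 0.2002 0.1039] [ 0.025  0.293  2.317  1.349  0.337 -0.12 ] [[ 0.785  0.467  0.408]
 [ 0.348 -0.876  0.332]
 [ 0.512 -0.119 -0.851]] [-0.1 -0.4 -0.7] gap 0.0428
yaw needed 0.8348787799834033
```

View pics/t19c.png

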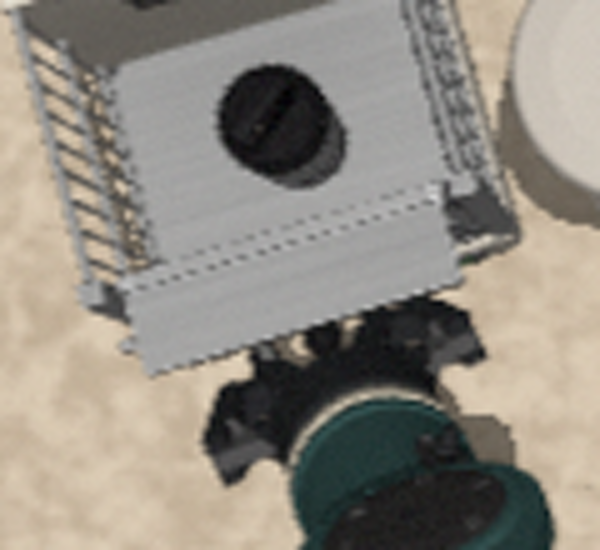

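View pics/s19c.png

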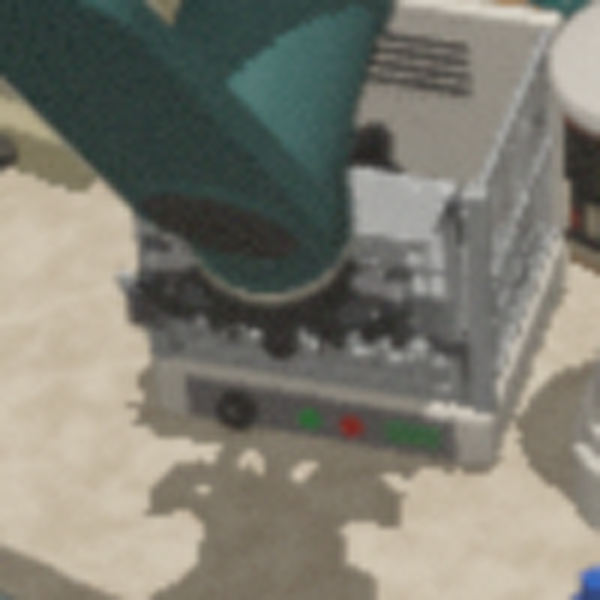

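```bash
python3 -m crank '[{"fingers":60,"dx":-2,"dy":0,"dz":-15,"yaw":0},{"fingers":60,"dx":-3,"dy":0,"dz":-25,"yaw":0},{"fingers":60,"dx":-3,"dy":0,"dz":-30,"yaw":0},{"fingers":60,"dx":-3,"dy":0,"dz":-35,"yaw":0}]'; python3 chk.py|head -4; python3 -c "
from h import *
crop(snap('top','t20'),195,305,150,270,5,'t20c');crop(snap('scene','s20'),170,270,210,310,6,'s20c')"
```

```text
clock: 31.55
tcp_pos: [0.3972, 0.1611, 0.187]
tcp_rot: [-3.0, -0.531, 0.417]
wrist_force: [1.2, 1.0, 1.9]
finger_gap: 0.0512
[0.3972 0.1611 0.187 ] [-0.129 -0.013  2.312  0.76   0.586  0.395] [[ 0.788  0.466  0.401]
 [ 0.349 -0.876  0.332]
 [ 0.506 -0.122 -0.854]] [1.2 1.  1.9] gap 0.0512
yaw needed 0.8087957240791349
```

View pics/t20c.png

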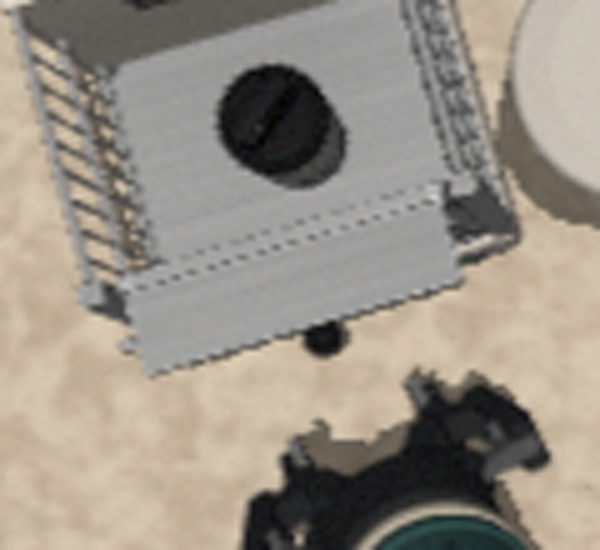

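View pics/s20c.png

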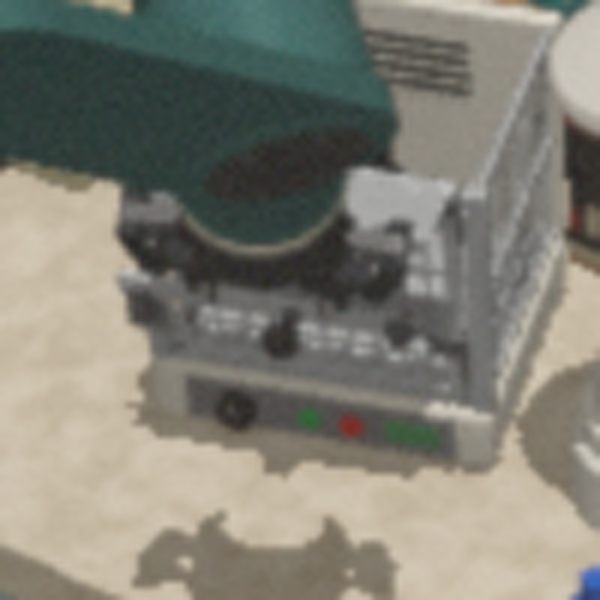

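```bash
python3 -c "
from h import *
p=lambda x,y,k,r,c:(c+(x+.5)/k-.5,r+(y+.5)/k-.5)
print('knob',tri(p(325,338,5,195,150),p(280,338,6,170,210)))
print('tip',tri(p(124,346,5,195,150),p(122,280,6,170,210)))
crop(cv2.imread('pics/s20.png'),205,232,222,252,20,'s20t');crop(cv2.imread('pics/s11.png'),205,240,222,252,17,'s11t')
crop(cv2.imread('pics/t20.png'),245,280,160,200,15,'t20t')
for z in(.106,.119): print(z,proj('scene',[.4395,.292,z]),proj('top',[.4395,.292,z]))
for z in(.1035,.106,.111): print('k',z,proj('scene',[.4445,.1945,z]))
"
```

```text
knob (array([0.44293443, 0.19598033, 0.10824323]), np.float64(0.0012088212085989453))
tip (array([0.43887017, 0.2950077 , 0.10539438]), np.float64(0.00040187270676477746))
0.106 (np.float64(230.7283557543788), np.float64(216.31497729162504)) (np.float64(175.63544556379958), np.float64(263.4950328110706))
0.119 (np.float64(230.32301080970643), np.float64(213.19842499085584)) (np.float64(174.16491662268618), np.float64(263.05401142417486))
k 0.1035 (np.float64(257.2415551138009), np.float64(226.94022158159416))
k 0.106 (np.float64(257.18652970322074), np.float64(226.34350134263042))
k 0.111 (np.float64(257.07618164321764), np.float64(225.14683747333854))
```

View pics/s20t.png

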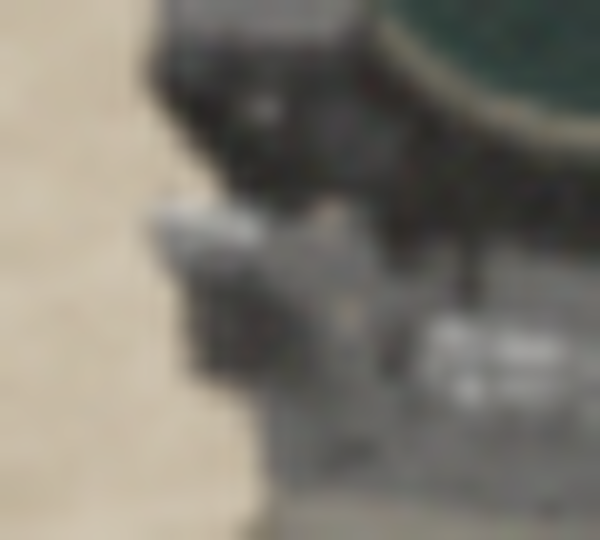

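View pics/t20t.png

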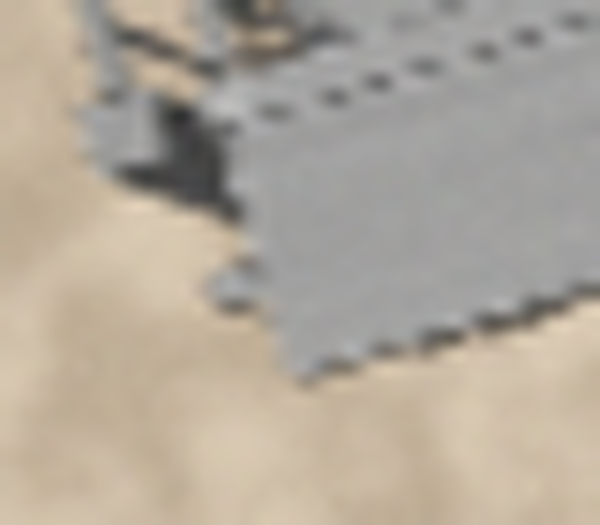

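View pics/s11t.png

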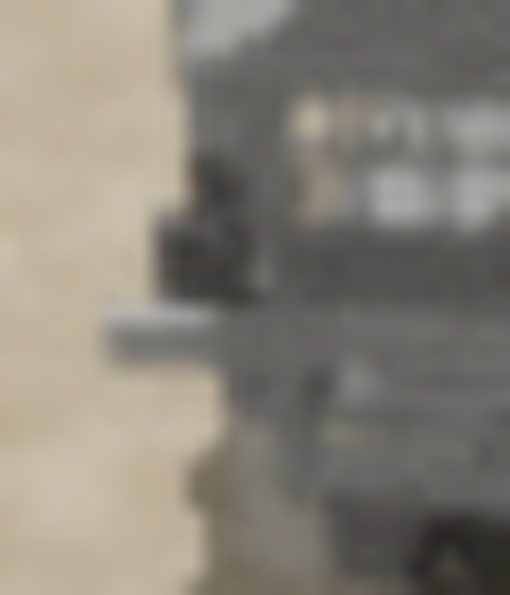

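```bash
python3 -c "
from h import *
a=np.radians(107.3);Y=np.array([np.cos(a),np.sin(a)]);O=np.array([-Y[1],Y[0]]);H=np.array([.5075,.121])
P=lambda al,o,z:np.round((np.array(proj('scene',[*(H+al*Y+o*O),z]))-[222,205]+.5)*20-.5)
for n,ang in(('home',0),('onstriker',.087)):
  for al in(.186,.178,.166):
    zc=.106+(al-.032)*np.sin(ang); print(n,al,'top outer',P(al,.017,zc+.006),'top inner',P(al,.011,zc+.006),'bot outer',P(al,.017,zc-.006))
for o in(.02,.028): 
  for al in(.166,.178): print('striker',o,al,'top',P(al,o,.112),'floor',P(al,o,.1))
# same for s11 image at theta .16, ang -.04 sanity
a=np.radians(107.3)+.16;Y=np.array([np.cos(a),np.sin(a)]);O=np.array([-Y[1],Y[0]])
Q=lambda al,o,z:np.round((np.array(proj('scene',[*(H+al*Y+o*O),z]))-[222,205]+.5)*17-.5)
zc=.106-.154*.04; print('s11 tip',Q(.186,.017,zc+.006),Q(.186,.011,zc+.006),Q(.186,.017,zc-.006))
"
```

```text
home 0.186 top outer [159. 217.] top inner [172. 192.] bot outer [166. 274.]
home 0.178 top outer [207. 225.] top inner [220. 200.] bot outer [215. 282.]
home 0.166 top outer [280. 237.] top inner [293. 212.] bot outer [287. 295.]
onstriker 0.186 top outer [150. 152.] top inner [163. 127.] bot outer [158. 210.]
onstriker 0.178 top outer [199. 164.] top inner [213. 139.] bot outer [207. 222.]
onstriker 0.166 top outer [274. 181.] top inner [286. 156.] bot outer [281. 239.]
striker 0.02 0.166 top [274. 250.] floor [281. 307.]
striker 0.02 0.178 top [201. 237.] floor [208. 295.]
striker 0.028 0.166 top [257. 283.] floor [264. 340.]
striker 0.028 0.178 top [183. 270.] floor [191. 328.]
s11 tip [109. 318.] [116. 296.] [116. 366.]
```

```bash
python3 -m crank '[{"fingers":60,"dx":0,"dy":0,"dz":-40,"yaw":0},{"fingers":60,"dx":18,"dy":-5,"dz":-40,"yaw":0},{"fingers":60,"dx":18,"dy":20,"dz":-40,"yaw":0},{"fingers":60,"dx":18,"dy":20,"dz":-40,"yaw":0},{"fingers":60,"dx":10,"dy":30,"dz":-35,"yaw":0},{"fingers":60,"dx":10,"dy":30,"dz":-35,"yaw":0},{"fingers":60,"dx":10,"dy":30,"dz":-35,"yaw":0},{"fingers":60,"dx":0,"dy":0,"dz":0,"yaw":0}]'; python3 chk.py|head -4; python3 -c "
from h import *
t=snap('top','t21');s=snap('scene','s21');crop(t,165,305,140,300,5-.3,'t21c');crop(s,160,270,210,310,5.4,'s21c')"
```

```text
clock: 32.45
tcp_pos: [0.4182, -0.0109, 0.4492]
tcp_rot: [-2.999, -0.539, 0.427]
wrist_force: [-0.5, 0.5, -0.1]
finger_gap: 0.0512
[ 0.4182 -0.0109  0.4492] [-0.705 -0.239  1.769  0.548  1.518  0.396] [[ 0.781  0.476  0.404]
 [ 0.356 -0.871  0.339]
 [ 0.513 -0.122 -0.85 ]] [-0.5  0.5 -0.1] gap 0.0512
yaw needed 1.3174080002011361
```

View pics/t21.png

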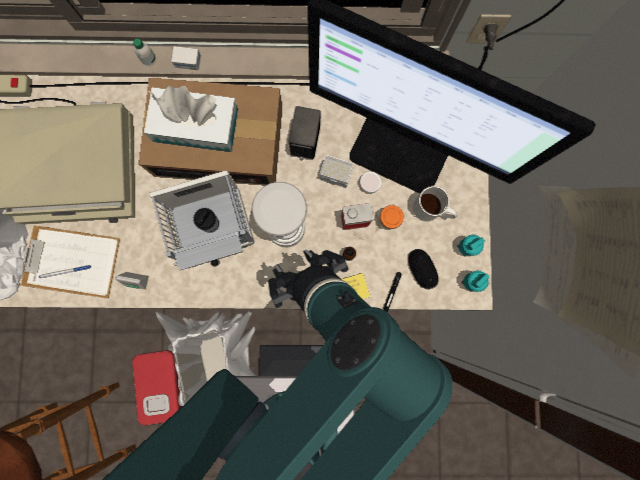

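View pics/s21.png

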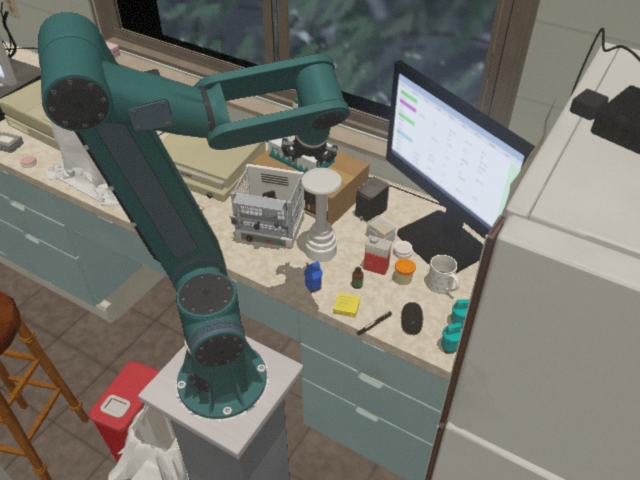

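View pics/s21c.png

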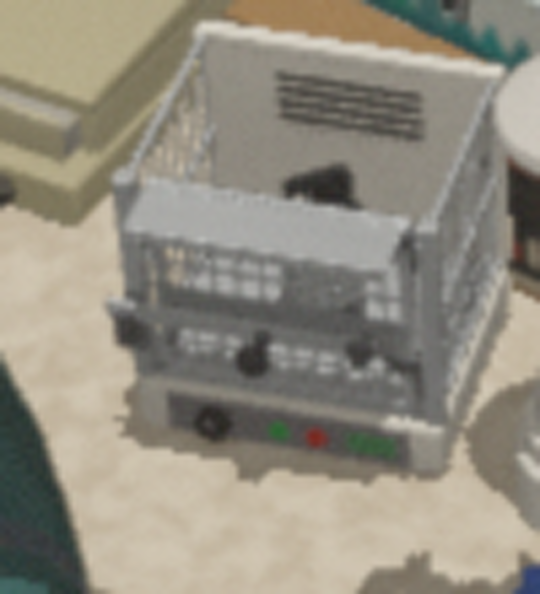

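```bash
python3 -c "
from h import *
s=cv2.imread('pics/s21.png');t=cv2.imread('pics/t21.png');t0=cv2.imread('pics/top0.png')
im=cv2.convertScaleAbs(cv2.resize(s[185:205,255:285],None,fx=20,fy=20,interpolation=cv2.INTER_CUBIC),alpha=2)
a=np.radians(142)
for dz,col in((0,(0,255,0)),(.009,(0,0,255))):
  for sx in(.02,-.02):
    for sy in(.007,-.007):
      p=np.array([.55,.222,.155+dz])+sx*np.array([np.cos(a),np.sin(a),0])+sy*np.array([-np.sin(a),np.cos(a),0])
      u=(np.array(proj('scene',p))-[255,185]+.5)*20-.5; print(dz,u); cv2.circle(im,(int(u[0]),int(u[1])),4,col,-1)
cv2.imwrite('pics/fin.png',im)
m=slice(185,300),slice(320,440)
d=cv2.absdiff(t,t0).max(2)
print('diff tin/spec',(d[195:235,335:375]>40).sum(),(d[200:235,375:408]>40).sum(),'disp',(d[178:245,250:310]>40).sum(),'amber',(d[245:262,340:358]>40).sum())
g=cv2.cvtColor(t,cv2.COLOR_BGR2GRAY)
sub=cv2.resize(g[200:240,185:230],None,fx=15,fy=15,interpolation=cv2.INTER_CUBIC);mm=(sub<62).astype(np.uint8)
c=max(cv2.findContours(mm,cv2.RETR_EXTERNAL,cv2.CHAIN_APPROX_NONE)[0],key=cv2.contourArea);e=cv2.fitEllipse(c);print(e,185+e[0][0]/15-.5,200+e[0][1]/15-.5,'w mm',(e[1][0]+e[1][1])/2/15/493.8*(1.333-.12)*1000)
print(onz('top',185+e[0][0]/15-.47,200+e[0][1]/15-.47,.125))
"
```

```text
0 [169.30432519 213.83093411]
0 [143.09091242 160.4730812 ]
0 [413.08093791 156.70155318]
0 [385.86627161 103.91418875]
0.009 [165.76190037 169.40919291]
0.009 [139.48204625 116.09307407]
0.009 [410.33250368 112.35118041]
0.009 [383.04485405  59.60677862]
diff tin/spec 0 0 disp 13 amber 28
((302.5470886230469, 288.2333068847656), (323.43994140625, 340.8662109375), 115.97484588623047) 204.66980590820313 218.7155537923177 w mm 54.39471869805379
[0.5492359  0.21973257 0.125     ]
```

View pics/fin.png

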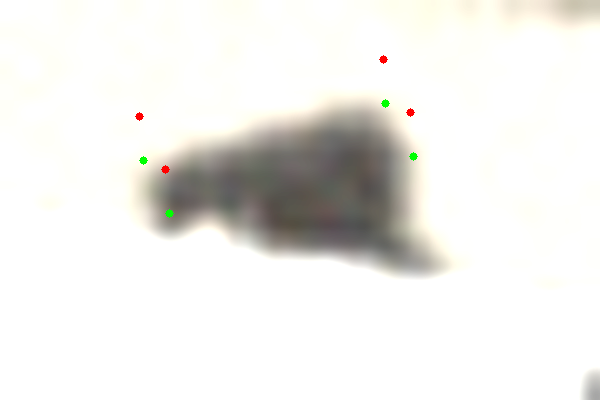

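```bash
python3 -c "
from h import *
t=cv2.imread('pics/t21.png');t0=cv2.imread('pics/top0.png')
for n,r in(('t0',t0),('t21',t)):
  b=r[240:265,338:362];m=(b.max(2)<110);ys,xs=np.nonzero(m);print(n,xs.mean()+338,ys.mean()+240,m.sum())
s=st();print(s['clock'],s['qd'].round(3),s['wrist_force'].round(1)); print(robot.job_done())"
```

```text
t0 347.85632183908046 253.01724137931035 174
t21 346.11160714285717 255.04017857142858 224
32.55 [ 0.034 -0.013  0.064 -0.012  0.003  0.011] [ 0.4  0.8 -1.2]
the job is handed in; nothing more can be done
None
```

The grinding cup is on the mill's keyed drive, and the gate is shut with its latch bar in the catch. I handed the job in at 32.6 s of the 58 s allowed; no verdict was reported.

**How it went**
- **Cup:** I gripped it by the fin, carried it past the front of the dispenser, turned it about 90°, and pressed it down over the shaft while the gate was still open. Pressing peaked at about 30 N.
- **Gate:** I pushed it by the visor until it was nearly shut. I then tilted the tool about 33° outward, gripped the ball knob, and lifted the bar to roughly 0.2 rad. It sagged to about 0.13 rad by the time the gate shut, just above the 0.12 that clears the striker. I then let the bar drop.

**Last checks**
- **Cup height:** the fin corners in the scene view match the fully home height. If the cup had ridden 9 mm high, they would not. I could not tell a remaining gap of 1 mm or so from the pictures.
- **Cup position:** the lid centre is within about 2.5 mm of the drive axis.
- **Gate:** the visor line in the top view lies along the shut direction, to about 1°.
- **Latch:** measured across both views, the bar end is at 105 mm, where 106 mm is home and about 119 mm would mean it was resting on the striker. The knob came out at 108 mm against 106 mm, a 2 mm disagreement within measuring error.
- **Bystanders:** the tin and specimen cup show no change from the first picture, and the dispenser almost none. My check of the amber bottle was not clean: its dark patch shifted about 2 pixels, which I put down to the hand's shadow. By eye it stands where it was.
- **Robot:** nothing was in contact at hand-in, with about 1 N at the wrist. The arm was still moving slightly, by up to 0.06 rad/s.
- **Joint limit:** joint 5 read 0.196 to 0.198 for a moment against the stated minimum of 0.2, while the arm was folded up against its stop.

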